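Switch off the tube shaker, unscrew its clamp nut and file the tube block in the tray

TASK

The shaking run is over: turn the shaker's speed knob down (anticlockwise) until it clicks past its detent to Off at the red mark, and only then unscrew the knurled clamp nut off the stud and set it flat on the blue mat. Lift the green tube block off the stud, stand it on the mat to change your grip, then stand it upright, fully down, in one of the empty bays of the clear-sided tray, crosswise like the block already filed there. Set the nut and the block down rather than dropping them, leave the knob at Off, and leave the other things on the bench where they are.

Things in the scene. Friction and masses are not known exactly. Their poses are not given: they have to be found in the camera images.
- shaker: White tube shaker, fixed: housing 205 mm deep (its x), 150 mm wide (y), deck 63 mm high. Origin: centre of its underside; +x from the control panel at the front to the back, +z up. The knob's axis is 68 mm in front of the origin, the stud 35 mm behind it, rising from an aluminium platform 112 mm square with its top 73 mm above the bench.
- speed_knob (a joint): Speed knob, rad: 0 = Off (end stop), growing clockwise seen from above, up to 1.7. Above about 0.5 it turns lightly (0.02 N m) and stays where left; from there down to 0.27 a spring detent resists with up to some 0.15 N m and pushes it back out if let go; below 0.27 it snaps on to under 0.1 and stays. Off is below 0.15.
- knob_grip (a point): On the vertical axis of the speed knob, inside its black upright bar: 40 mm long, 12 mm thick, from 15 mm below this point to 10 mm above, on a skirt 42 mm in diameter; the deck is 24 mm below this point. Its x axis runs along the bar to the white pointer end and turns with the knob; at Off the pointer is 0.65 rad anticlockwise from the shaker's +x, at the red mark.
- stud_top (a point): Top of the fixed vertical steel stud on its axis, 140 mm above the bench; axes as the shaker's. Stud 14 mm in diameter, 20 mm over its thread. It stands 67 mm above the platform and 21 mm above the top of the seated tube block: the block must rise 67 mm to come clear.
- nut_mid (a point): Centre (half-way up) of the loose knurled clamp nut: 36 mm in diameter, 22 mm high, 65 to 105 g, bore open at both ends, z along its axis. Screwed down, its underside rests on the tube block, 119 mm above the bench. Turned anticlockwise (from above) it rises 2.9 mm per rad, turns easily, does not run back, and lifts off after about 2.1 rad; turning further does no harm.
- tube_block_mid (a point): Centre (half-way up) of the loose green block with six caps flush in its top: 46 mm (x) by 64 mm (y) by 46 mm high, 0.15 to 0.31 kg, 26 mm hole down its middle. On the shaker (long side along the shaker's y, this point 96 mm up) two cheeks stand 1.5 mm from its long sides, to 1 mm below its top: only its ends, 64 mm apart, can be gripped; they are free down to the platform.
- tray_bay0 (a point): Centre of the floor of the empty end bay of the fixed tray, 6 mm above the bench. Bay: 54 mm long (x) between ribs 8 mm high, 72 mm wide (y) between clear walls 58 mm above the floor. The block goes in with its 64 mm side along y; the walls leave no room for fingers at its ends, so hold it across 46 mm, along x. The tray ends 33 mm from here towards -x; nothing stands there.
- tray_bay1 (a point): Centre of the floor of the middle bay, empty too and equally good, 58 mm from bay 0 along the tray's +x; same sizes and axes. The block already filed stands one bay (58 mm) further along +x, which leaves about 12 mm between the two blocks.
- mat: Blue bench mat, fixed: 230 mm (its x) by 150 mm (its y), 3 mm thick. Origin: centre of its underside.
- tray_block_mid (a point): Centre of the second green block (violet caps), same size, filed in the far bay of the tray: leave it.
- marker_pen: Marker pen lying on the mat across its +x end, 118 mm long, 13 mm thick. Origin: under its middle. Leave it.
- sample_jar: Jar with red lid, 60 mm in diameter, 75 mm high. Origin: underside. Leave it.
- rinse_bottle: White bottle with blue cap, 56 mm in diameter, 135 mm high. Origin: underside. Leave it.
- tip_box: Blue pipette-tip box, 85 x 120 x 63 mm. Origin: underside. Leave it.
- tube_rack: Black rack of capped sample tubes, 50 x 160 x 95 mm. Origin: underside. Leave it.
- buffer_bottle: Amber bottle with green cap, 52 mm in diameter, 100 mm high. Origin: underside. Leave it.
- timer: White bench timer, 62 x 62 x 16 mm. Origin: underside. Leave it.
Mind the look-alikes: they are no part of the job. What is shaped like the part that bears tube_block_mid but yellow is not meant.

How it is judged:
By the outcome, as a careful person would: the job done as asked, in the order asked, and still so for the second after the job is handed in, with the robot touching nothing.
It also fails if it takes over 72 s, if anything falls off the work surface, if the arm or the gripper's body presses on something with over 40 N, if the wrist force passes 120 N, or if a joint passes its speed limit or range.

ROBOT

A 6-joint arm with a two-finger parallel gripper is mounted at the origin on the work surface. World frame = base frame: x ahead of the robot, y to its left, z up, the work surface at z = 0. Lengths are in m, angles in rad, forces in N, time in s.
With the tool pointing down it reaches from about 0.25 to 0.775 m from the base axis. Payload 4 kg.
Tool frame: the origin (TCP) lies midway between the tips of the shut fingers; the grasp point (between the pads) lies grip_point_offset behind it (grip_point_offset is the distance from the TCP to the grasp point, in m); z points along the fingers, y is the line along which they close (so a half turn about z gives the same grasp; the last joint's range is limited). The gripper opens to 94 mm and grips with 3 to 60 N. Pads are 16 mm wide; open, the fingers measure 119 mm over their backs; the gripper's body (75 mm by 177 mm) begins 78 mm behind the grasp point.
Start: joints at [1.093, 0.087, 1.371, -0, 1.684, -0.103], TCP at [0.201, 0.512, 0.206] pointing down, gripper open.
Joint ranges: [-3.1, 3.1], [-0.76, 2.03], [0.27, 2.55], [-1.08, 4.22], [0.17, 2.65], [-2.57, 2.57]. Speed limits (rad/s): [2.79, 2.79, 3.14, 3.14, 3.14, 3.14].

INTERFACE

Orientations are given as [roll, pitch, yaw] about the fixed x, y, z axes, in that order (R = Rz(yaw) Ry(pitch) Rx(roll)).
In Python, from bench import * gives the robot as it stands. The module is installed in compiled form; this text tells all that it offers.
- The arm moves only by the tool apply_moves, never from a script. Its argument "commands" is a list of rows, each a list of 7 numbers: the turn, a rotation vector about the world's x, y, z in rad, then the shift along the world's x, y, z in m, then the opening in per cent of the stroke, from 0 (shut) to 100 (fully open). In form: [[ax, ay, az, x, y, z, jaw], ...]. A call has exactly 5 rows; each row is the pose to reach, as a shift and turn from the pose commanded when the call began; what a row does not reach only later rows make up. A row lasts 1/10 s, in which the tool goes at most 50 mm and 8.59 degrees, less where a joint would pass 70% of its speed; a pose out of reach is approached as far as the arm can. A call with a gripper value outside its range is refused whole. The fingers move at their own pace and stop on an object; the grip force is fixed at half the most. Time passes only in rows, so rows that repeat a pose let the fingers close, or fill a call up. It gives the time, the measured TCP pose, the force, the opening and the grip force at its end, in the units of the state.
- get_obs(): the state, without advancing time (a new reading comes with each control period).
- snapshot(name): name is "side" or "top" or "wrist"; returns a dict with "pixels" (400x640x3 uint8, red, green, blue), "vertical_fov" (degrees; the focal length in pixels is half the picture's height over the tangent of half this angle, whatever the lens; pixels are square), "cx", "cy" (the principal point, pixels), "k1" (the pictures are not rectified: a ray, as slopes to the right and down, at radius r is drawn at 1 + k1 r^2 times it, then the intrinsics apply), "rvec" (rotation vector, rad) and "tvec" (3), from world to camera coordinates, as OpenCV has them. Camera axes: x right, y down, z forward; pixel columns grow to the right and rows downward; lengths in m; the calibration is good to about 2 mm. A picture is of the moment at which its call begins. There is no depth.
- close_job(): hands the job in; it is judged then, once.
Trained networks look in the newest picture that a camera, given by its name, has taken for a name from the list of things; names that differ only in an ending like _2 or _b are one class to them, and where a whole thing is asked for, a point or a joint stands for the part that bears it (a point fixed in the world has none). Each returns a list of dicts, best first, with "score" (0 to 1); they miss things now and then, are a little off and sometimes report something else, mostly with a low value. They report only what shows in the picture. A call takes as long as a camera call. They do not tell look-alikes from the thing itself.
- masks_of(camera, query): "mask" (400x640 bool, what is visible of it) and "extent" ([left, top, right, bottom] in pixels, round what is visible of it).
- place_of(camera, query): "pixel" ([column, row] in pixels: a listed point, or the origin of a listed thing).
The state is a dict: "time": time; "joint_positions": joint angles; "qvel": joint speeds; "joint_torque": joint torques, N m; "tool_pos": TCP position; "ee_rot": TCP orientation; "wrist_force": force on the tool from outside, world axes, zero at the start; "wrist_torque": the same for the moment, N m; "width": finger opening in m; "finger_force": force on a finger pad.
Only numpy, scipy, OpenCV 4.12 (cv2) and the standard library are available. Lean on these libraries where they do the work, as an engineer would, in place of code of your own. Each camera call takes 0.05 s, during which the arm holds its last target. There are 200 camera calls.

## Working session

There is one attempt and no reset: what is moved stays moved. The work goes in short steps, Python scripts to look and compute and a tool call to move; the robot and the scene stay as the last step left them, time stands still between calls to the robot, and variables do not carry over. Pictures are saved under pics/ and viewed, at most 10 in all, crops included, and the job is handed in when it is done.

Besides the shell and the picture viewer there is one more tool, called after "Request:" by a JSON object that holds its "op" and its "data", one argument or row to a line. apply_moves: Moves the arm, as the interface text tells. Its arguments: {"type":"object","properties":{"commands":{"type":"array"}},"required":["commands"]}

```bash
mkdir -p pics
cat > h.py <<'E'
from bench import *
import numpy as np, cv2
from scipy.spatial.transform import Rotation as R
def cam(n):
    s=snapshot(n); h=400; f=h/2/np.tan(np.radians(s["vertical_fov"])/2)
    s["f"]=f; s["Rm"]=cv2.Rodrigues(np.array(s["rvec"],float))[0]; s["t"]=np.array(s["tvec"],float).ravel(); return s
def ray(s,px):
    d=(np.array(px,float)-[s["cx"],s["cy"]])/s["f"]; u=d.copy()
    for _ in range(20): u=d/(1+s["k1"]*(u@u))
    o=-s["Rm"].T@s["t"]; v=s["Rm"].T@np.r_[u,1]; return o,v/np.linalg.norm(v)
def atz(s,px,z):
    o,v=ray(s,px); return o+v*(z-o[2])/v[2]
def proj(s,P):
    c=s["Rm"]@np.array(P,float)+s["t"]; u=c[:2]/c[2]; return u*(1+s["k1"]*(u@u))*s["f"]+[s["cx"],s["cy"]]
def save(s,name,crop=None,k=1):
    im=s["pixels"][:,:,::-1]
    if crop: im=im[crop[1]:crop[3],crop[0]:crop[2]]
    if k!=1: im=cv2.resize(im,None,fx=k,fy=k,interpolation=cv2.INTER_CUBIC)
    cv2.imwrite("pics/"+name,im)
E
cat > a.py <<'E'
from h import *
np.set_printoptions(precision=4,suppress=True)
print(get_obs())
Z=dict(shaker=0,speed_knob=.07,knob_grip=.087,stud_top=.14,nut_mid=.13,tube_block_mid=.096,tray_bay0=.006,tray_bay1=.006,mat=0,tray_block_mid=.029,marker_pen=.003,sample_jar=0,rinse_bottle=0,tip_box=0,tube_rack=0,buffer_bottle=0,timer=0)
ims=[]
for c in("top","side"):
    s=cam(c); save(s,c+"0.png"); print(c,s["f"],-s["Rm"].T@s["t"])
    for q,z in Z.items():
        for d in place_of(c,q)[:3]:
            print(q,round(d["score"],2),np.round(d["pixel"],1),atz(s,d["pixel"],z))
E
python3 a.py
```

```text
{'time': 0.0, 'joint_positions': array([ 1.0929,  0.088 ,  1.3722, -0.    ,  1.6836, -0.1031]), 'qvel': array([ 0.    ,  0.0012, -0.0004,  0.0001,  0.0009, -0.0005]), 'joint_torque': array([  0.0016, -34.0171, -30.2436,   0.0718,   0.0327,  -0.0002]), 'tool_pos': array([0.2011, 0.5113, 0.2043]), 'ee_rot': array([-3.1394, -0.0002,  2.7668]), 'wrist_force': array([ 0.0407, -0.1039, -0.4823]), 'wrist_torque': array([-0.0108,  0.0219, -0.004 ]), 'finger_force': 0.0, 'width': 0.09402690170355354}
top 392.8494133668542 [ 0.4282 -0.0043  1.3872]
shaker 0.95 [323.2 219.2] [ 0.5405 -0.0012  0.    ]
shaker 0.52 [242.7 192.3] [0.6325 0.2893 0.    ]Traceback (most recent call last):
  File "a.py", line 9, in <module>
    for d in place_of(c,q)[:3]:
             ~~~~~~~~^^^^^
ValueError: it knows: buffer_bottle, knob_grip, marker_pen, mat, nut_mid, rinse_bottle, sample_jar, shaker, stud_top, timer, tip_box, tray_bay, tray_block_mid, tube_block_mid, tube_rack
```

```bash
sed -i 's/speed_knob=.07,//; s/tray_bay0=.006,tray_bay1=.006/tray_bay=.006/; s/^print(get_obs.*/import bench;print([x for x in dir(bench) if x[0]!="_"], getattr(bench,"grip_point_offset",None))/' a.py; python3 a.py
```

```text
['IKError', 'close_job', 'get_obs', 'grip_point_offset', 'masks_of', 'place_of', 'snapshot'] 0.0188
top 392.8494133668542 [ 0.4282 -0.0043  1.3872]
shaker 0.61 [322.3 219.2] [0.5404 0.002  0.    ]
shaker 0.52 [409.5 200.1] [ 0.6133 -0.3081  0.    ]
knob_grip 0.4 [325.4 236.6] [ 0.476  -0.0095  0.087 ]
stud_top 0.88 [324.7 199. ] [ 0.5941 -0.0053  0.14  ]
nut_mid 0.66 [322.9 202.8] [0.5829 0.0003 0.13  ]
tube_block_mid 0.68 [325.7 161.5] [ 0.727  -0.0068  0.096 ]
tube_block_mid 0.63 [372.8 214.1] [ 0.5521 -0.1648  0.096 ]
tube_block_mid 0.45 [321.6 203.4] [0.5851 0.0047 0.096 ]
tray_bay 0.76 [408.5 220.9] [ 0.5384 -0.3024  0.006 ]
tray_bay 0.61 [409.7 234.9] [ 0.4891 -0.3062  0.006 ]
mat 0.71 [236.8 210.8] [0.5654 0.3078 0.    ]
tray_block_mid 0.57 [411.3 202.6] [ 0.6007 -0.308   0.029 ]
tray_block_mid 0.5 [325.4 204.3] [ 0.5902 -0.0081  0.029 ]
marker_pen 0.58 [242.7 188. ] [0.6477 0.2893 0.003 ]
sample_jar 0.71 [359.7 162.6] [ 0.747  -0.1297  0.    ]
rinse_bottle 0.71 [290.8 163.5] [0.7401 0.1189 0.    ]
tip_box 0.73 [237.  211.9] [0.5615 0.3069 0.    ]
tip_box 0.59 [182.6 216. ] [0
[... 748 characters left out ...]
096 ]
tube_block_mid 0.51 [318.4 201.6] [0.5885 0.0073 0.096 ]
tray_bay 0.96 [310.6 316.5] [ 0.4841 -0.3146  0.006 ]
tray_bay 0.95 [331.1 312.5] [ 0.5368 -0.3165  0.006 ]
tray_bay 0.58 [290.9 171.4] [0.5591 0.303  0.006 ]
mat 0.6 [287.9 168.4] [0.5534 0.3328 0.    ]
tray_block_mid 0.66 [352.8 299.8] [ 0.5954 -0.31    0.029 ]
marker_pen 0.52 [315.3 172. ] [0.6452 0.2792 0.003 ]
sample_jar 0.81 [385.4 244.7] [ 0.7576 -0.1273  0.    ]
rinse_bottle 0.75 [352.2 193.7] [0.7372 0.127  0.    ]
tip_box 0.86 [276. 146.] [0.5371 0.4971 0.    ]
tube_rack 0.72 [369.3 379.3] [ 0.5724 -0.4999  0.    ]
buffer_bottle 0.67 [243.1 148.9] [0.4069 0.5121 0.    ]
timer 0.77 [311.9 396.8] [ 0.4408 -0.5049  0.    ]
```

View pics/top0.png

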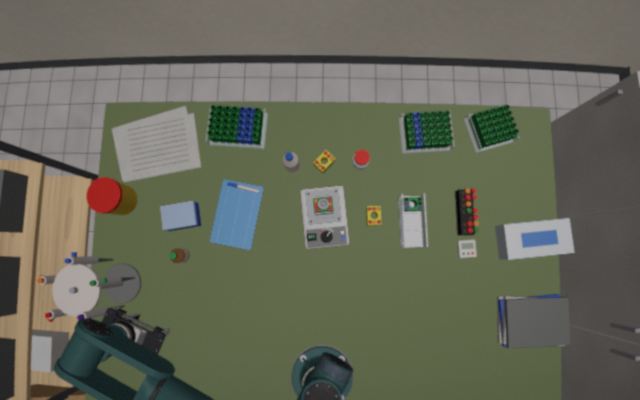

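View pics/side0.png

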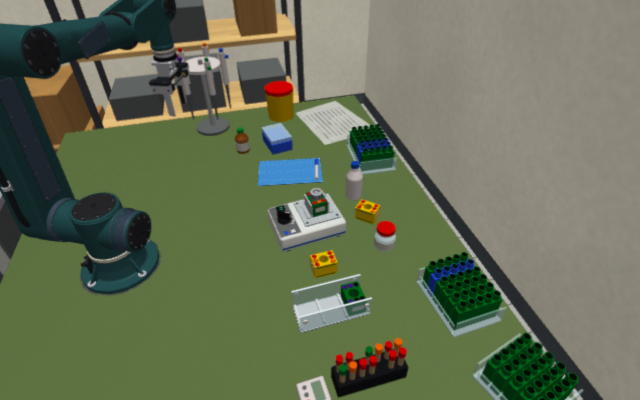

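Request:
{"op": "apply_moves", "data": {
  "commands": [
    [0,0,0,0.018,-0.034,0.012,100],
    [0,0,0,0.036,-0.068,0.024,100],
    [0,0,0,0.054,-0.102,0.036,100],
    [0,0,0,0.072,-0.136,0.048,100],
    [0,0,0,0.09,-0.17,0.05,100]
  ]
}}

```text
time: 2.2
tool_pos: [0.2923, 0.341, 0.2575]
ee_rot: [3.138, 0.002, 2.767]
wrist_force: [0.9, 0.1, -0.5]
width: 0.0939
finger_force: 0.0
```

Request:
{"op": "apply_moves", "data": {
  "commands": [
    [0,0,0,0.018,-0.034,0.012,60],
    [0,0,0,0.036,-0.068,0.024,60],
    [0,0,0,0.054,-0.102,0.036,60],
    [0,0,0,0.072,-0.136,0.048,60],
    [0,0,0,0.09,-0.17,0.05,60]
  ]
}}

```text
time: 2.7
tool_pos: [0.3823, 0.1705, 0.3075]
ee_rot: [3.139, 0.003, 2.767]
wrist_force: [0.7, -0.1, 0.5]
width: 0.0582
finger_force: 0.0
```

Request:
{"op": "apply_moves", "data": {
  "commands": [
    [0,0,0,0.018,-0.034,0.0,60],
    [0,0,0,0.036,-0.068,0.0,60],
    [0,0,0,0.054,-0.102,0.0,60],
    [0,0,0,0.072,-0.136,0.0,60],
    [0,0,0,0.09,-0.17,0.0,60]
  ]
}}

```text
time: 3.2
tool_pos: [0.4719, 0.0003, 0.3057]
ee_rot: [3.141, 0.001, 2.766]
wrist_force: [-0.1, -0.0, 0.3]
width: 0.0561
finger_force: 0.0
```

```bash
cat > b.py <<'E'
from h import *
import sys
np.set_printoptions(precision=4,suppress=True)
o=get_obs(); print(o["time"],o["tool_pos"],o["ee_rot"],o["joint_positions"])
s=cam("wrist"); save(s,sys.argv[1]); print(s["f"],-s["Rm"].T@s["t"],s["Rm"][2])
Z=dict(shaker=0,knob_grip=.087,stud_top=.14,nut_mid=.13,tube_block_mid=.096)
for q,z in Z.items():
    for d in place_of("wrist",q)[:2]:
        print(q,round(d["score"],2),np.round(d["pixel"],1),atz(s,d["pixel"],z))
E
python3 b.py w1.png
```

```text
3.2 [0.4719 0.0003 0.3057] [3.1412 0.0006 2.7665] [-0.1199 -0.0859  1.347   0.0003  1.8798 -1.3155]
278.47033022836837 [0.3987 0.0284 0.485 ] [ 0.2493 -0.0977 -0.9635]
shaker 0.86 [335.3 204. ] [0.5425 0.0034 0.    ]
knob_grip 0.84 [317.2 184.4] [ 0.4791 -0.0062  0.087 ]
stud_top 0.76 [348.7 254.8] [0.5752 0.0023 0.14  ]
nut_mid 0.73 [348.7 253.7] [0.5788 0.0021 0.13  ]
tube_block_mid 0.78 [247.6 244.2] [ 0.5249 -0.1381  0.096 ]
tube_block_mid 0.73 [349.1 243.2] [0.5797 0.006  0.096 ]
```

View pics/w1.png

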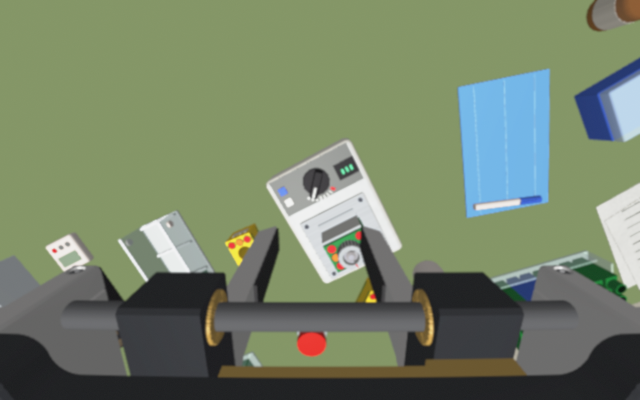

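```bash
cat > c.py <<'E'
from h import *
np.set_printoptions(precision=4,suppress=True)
s=cam("wrist"); save(s,"w1c.png",(250,130,420,290),3.5)
def poly(q,z,thr=0.3):
    for d in masks_of("wrist",q)[:2]:
        m=d["mask"].astype(np.uint8); c=max(cv2.findContours(m,0,2)[0],key=cv2.contourArea)[:,0]
        P=np.array([atz(s,p,z)[:2] for p in c],np.float32)*1000
        print(q,round(d["score"],2),d["extent"],cv2.minAreaRect(P))
poly("mat",.003); poly("knob_grip",.087); poly("nut_mid",.141)
for q,z in(("mat",0),("tray_bay",.006),("marker_pen",.003),("tray_block_mid",.029)):
    for d in place_of("wrist",q)[:2]: print(q,round(d["score"],2),d["pixel"],atz(s,d["pixel"],z))
E
python3 c.py
```

```text
mat 0.61 [458.2, 70.4, 551.3, 221.8] ((554.7083129882812, 312.28173828125), (153.01173400878906, 232.30422973632812), 80.08702850341797)
knob_grip 0.98 [300.7, 170.7, 327.9, 198.6] ((474.7851257324219, -5.769697189331055), (41.61422348022461, 38.93184280395508), 7.019311428070068)
knob_grip 0.24 [325.3, 229.3, 358.3, 272.8] ((594.4701538085938, 0.6689682006835938), (51.43959426879883, 66.87293243408203), 7.175202369689941)
nut_mid 0.76 [338.8, 240.8, 363.4, 269.1] ((574.5646362304688, 5.150157928466797), (35.503074645996094, 42.08717727661133), 69.54117584228516)
nut_mid 0.42 [265.1, 138.5, 400.3, 283.8] ((514.5421142578125, 5.898956298828125), (168.45602416992188, 121.74427032470703), 6.933919906616211)
mat 0.67 [507.7, 145.8] [0.5524 0.3217 0.    ]
tray_bay 0.67 [167.1, 232.8] [ 0.4779 -0.3043  0.006 ]
tray_bay 0.66 [182.7, 255.9] [ 0.5302 -0.3001  0.006 ]
marker_pen 0.66 [506.2, 202.4] [0.6516 0.2973 0.003 ]
```

View pics/w1c.png

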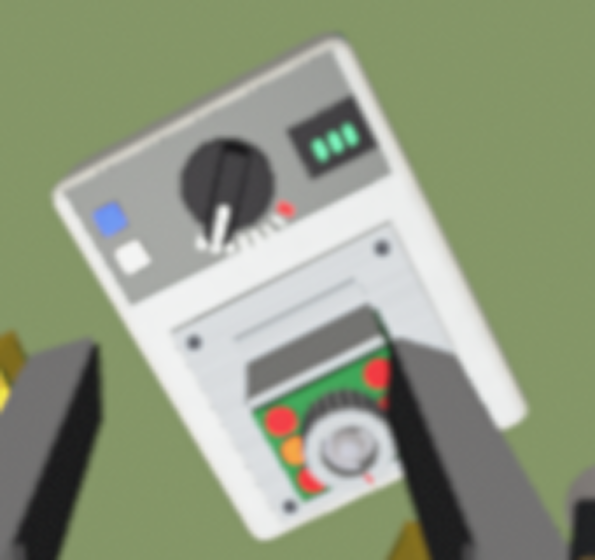

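```bash
cat > d.py <<'E'
from h import *
np.set_printoptions(precision=4,suppress=True)
s=cam("wrist")
for n,p,z in [("bar black",(237,148),.097),("bar white",(219,246),.09),("skirt c",(228,188),.08),("panel a",(130,303),.063),("panel b",(392,173),.063),("scr1",(194,342),.073),("scr2",(382,247),.073),("scr3",(290,507),.073),("stud",(350,447),.14),("red",(286,210),.063),("edgeL",(60,195),.063),("edgeL2",(258,535),.063)]:
    print(n,atz(s,(250+p[0]/3.5,130+p[1]/3.5),z))
E
python3 d.py
```

```text
bar black [0.4604 0.0037 0.097 ]
bar white [ 0.4975 -0.0191  0.09  ]
skirt c [ 0.4777 -0.0073  0.08  ]
panel a [ 0.5146 -0.0704  0.063 ]
panel b [0.5011 0.0609 0.063 ]
scr1 [ 0.5394 -0.0484  0.073 ]
scr2 [0.5283 0.0453 0.073 ]
scr3 [ 0.6337 -0.0376  0.073 ]
stud [0.5793 0.0046 0.14  ]
red [0.4997 0.0115 0.063 ]
edgeL [ 0.4567 -0.0794  0.063 ]
edgeL2 [ 0.6481 -0.0593  0.063 ]
```

Request:
{"op": "apply_moves", "data": {
  "commands": [
    [0,0,-0.07,0.003,-0.004,-0.045,50],
    [0,0,-0.14,0.006,-0.008,-0.09,45],
    [0,0,-0.175,0.006,-0.008,-0.135,45],
    [0,0,-0.175,0.006,-0.008,-0.165,45],
    [0,0,-0.175,0.006,-0.008,-0.165,45]
  ]
}}

```text
time: 4.45
tool_pos: [0.4737, -0.0057, 0.1351]
ee_rot: [-3.137, -0.01, 2.592]
wrist_force: [-0.6, -0.2, -0.0]
width: 0.0424
finger_force: 0.0
```

```bash
python3 b.py w2.png
```

```text
4.45 [ 0.4737 -0.0057  0.1351] [-3.1372 -0.0102  2.5918] [-0.1318 -0.05    1.6501  0.0001  1.5526 -1.1528]
278.47033022836837 [0.4087 0.0344 0.3152] [ 0.2171 -0.1382 -0.9663]
shaker 0.91 [352.9 238.2] [ 0.5423 -0.0011  0.    ]
knob_grip 0.85 [320.7 222. ] [ 0.4777 -0.0076  0.087 ]
```

View pics/w2.png

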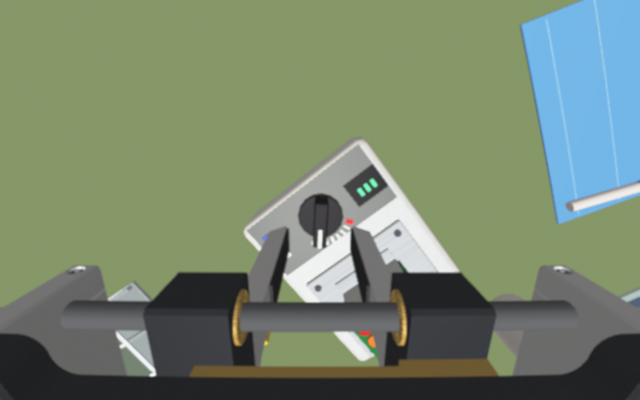

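Request:
{"op": "apply_moves", "data": {
  "commands": [
    [0,0,0,0,-0.001,-0.03,45],
    [0,0,0,0,-0.001,-0.06,45],
    [0,0,0,0,-0.001,-0.062,45],
    [0,0,0,0,-0.001,-0.062,45],
    [0,0,0,0,-0.001,-0.062,45]
  ]
}}

```text
time: 5.25
tool_pos: [0.479, -0.0074, 0.0809]
ee_rot: [3.14, 0.004, 2.592]
wrist_force: [-0.5, 0.1, 0.3]
width: 0.0423
finger_force: 0.0
```

Request:
{"op": "apply_moves", "data": {
  "commands": [
    [0,0,0,-0.001,0,-0.003,0],
    [0,0,0,-0.001,0,-0.003,0],
    [0,0,0,-0.001,0,-0.003,0],
    [0,0,0,-0.001,0,-0.003,0],
    [0,0,0,-0.001,0,-0.003,0]
  ]
}}

```text
time: 5.75
tool_pos: [0.4767, -0.0069, 0.0758]
ee_rot: [3.14, 0.0, 2.592]
wrist_force: [-0.1, 0.9, -0.2]
width: 0.0119
finger_force: 29.9
```

Request:
{"op": "apply_moves", "data": {
  "commands": [
    [0,0,0.0,0,0,0,0],
    [0,0,0.1,0,0,0,0],
    [0,0,0.2,0,0,0,0],
    [0,0,0.3,0,0,0,0],
    [0,0,0.4,0,0,0,0]
  ]
}}

```text
time: 6.25
tool_pos: [0.4764, -0.0075, 0.0758]
ee_rot: [-3.141, 0.0, 2.996]
wrist_force: [-0.2, 0.4, 1.5]
width: 0.0117
finger_force: 29.9
```

Request:
{"op": "apply_moves", "data": {
  "commands": [
    [0,0,0.1,0,0,0,0],
    [0,0,0.2,0,0,0,0],
    [0,0,0.3,0,0,0,0],
    [0,0,0.4,0,0,0,0],
    [0,0,0.5,0,0,0,0]
  ]
}}

```text
time: 6.75
tool_pos: [0.4765, -0.0084, 0.0759]
ee_rot: [-3.139, -0.0, -2.788]
wrist_force: [-0.1, -1.3, 1.7]
width: 0.0118
finger_force: 29.8
```

Request:
{"op": "apply_moves", "data": {
  "commands": [
    [0,0,0.1,0,0,0,0],
    [0,0,0.2,0,0,0,0],
    [0,0,0.3,0,0,0,0],
    [0,0,0.36,0,0,0,0],
    [0,0,0.36,0,0,0,0]
  ]
}}

```text
time: 7.25
tool_pos: [0.4769, -0.0088, 0.0758]
ee_rot: [-3.138, -0.001, -2.432]
wrist_force: [0.4, -4.1, 0.5]
width: 0.0114
finger_force: 29.9
```

Request:
{"op": "apply_moves", "data": {
  "commands": [
    [0,0,0,0,0,0,45],
    [0,0,0,0,0,0,45],
    [0,0,0,0,0,0,45],
    [0,0,0,0,0,0.04,45],
    [0,0,0,0,0,0.08,45]
  ]
}}

```text
time: 7.75
tool_pos: [0.4748, -0.0065, 0.1546]
ee_rot: [3.137, -0.003, -2.431]
wrist_force: [1.3, -0.2, 1.1]
width: 0.0421
finger_force: 0.0
```

Request:
{"op": "apply_moves", "data": {
  "commands": [
    [0,0,-0.14,0.01,0.001,0.04,60],
    [0,0,-0.28,0.02,0.002,0.08,65],
    [0,0,-0.42,0.03,0.003,0.12,65],
    [0,0,-0.56,0.03,0.003,0.12,65],
    [0,0,-0.7,0.03,0.003,0.12,65]
  ]
}}

```text
time: 8.25
tool_pos: [0.5072, -0.0038, 0.2773]
ee_rot: [3.141, 0.003, -3.137]
wrist_force: [0.5, -0.1, -0.7]
width: 0.0607
finger_force: 0.0
```

Request:
{"op": "apply_moves", "data": {
  "commands": [
    [0,0,-0.14,0,0,0,65],
    [0,0,-0.28,0,0,0,65],
    [0,0,-0.42,0,0,0,65],
    [0,0,-0.56,0,0,0,65],
    [0,0,-0.7,0,0,0,65]
  ]
}}

```text
time: 8.75
tool_pos: [0.5061, -0.0037, 0.2752]
ee_rot: [3.142, -0.001, 2.446]
wrist_force: [-0.5, 1.3, -0.3]
width: 0.0611
finger_force: 0.0
```

Request:
{"op": "apply_moves", "data": {
  "commands": [
    [0,0,-0.14,0,0,0,65],
    [0,0,-0.28,0,0,0,65],
    [0,0,-0.42,0,0,0,65],
    [0,0,-0.56,0,0,0,65],
    [0,0,-0.7,0,0,0,65]
  ]
}}

```text
time: 9.25
tool_pos: [0.5061, -0.0037, 0.2752]
ee_rot: [-3.141, -0.001, 1.746]
wrist_force: [-0.3, -0.4, -0.2]
width: 0.0612
finger_force: 0.0
```

```bash
python3 b.py w3.png
```

```text
9.25 [ 0.5061 -0.0037  0.2752] [-3.141  -0.0008  1.7462] [-0.1198 -0.0134  1.3378  0.0006  1.8181 -0.295 ]
278.47033022836837 [0.4923 0.0726 0.4546] [ 0.0451 -0.263  -0.9637]
shaker 0.75 [343.3 171.7] [0.5443 0.0026 0.    ]
shaker 0.7 [472.9 119.6] [0.7298 0.1204 0.    ]
knob_grip 0.6 [296. 182.] [ 0.4744 -0.0089  0.087 ]
stud_top 0.63 [382.5 194. ] [0.5785 0.0064 0.14  ]
nut_mid 0.98 [382.9 193.2] [0.5815 0.0054 0.13  ]
nut_mid 0.59 [340.2 339. ] [ 0.5723 -0.212   0.13  ]
tube_block_mid 0.9 [334.3 272.1] [ 0.5494 -0.1282  0.096 ]
tube_block_mid 0.74 [377.  185.8] [0.5808 0.0068 0.096 ]
```

View pics/w3.png

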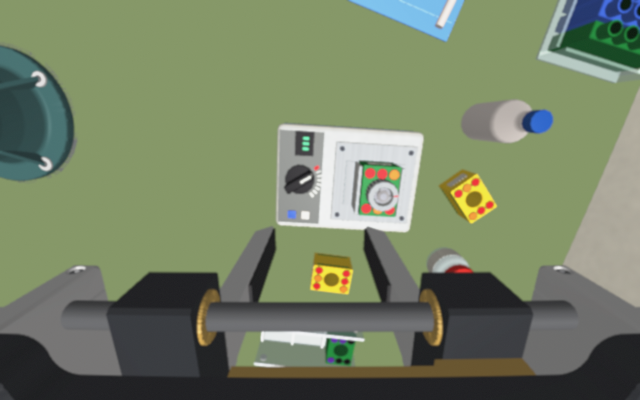

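```bash
python3 -c "
from h import *
s=cam('wrist'); save(s,'w3c.png',(270,115,430,235),5)"
```

```text
(no output)
```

View pics/w3c.png

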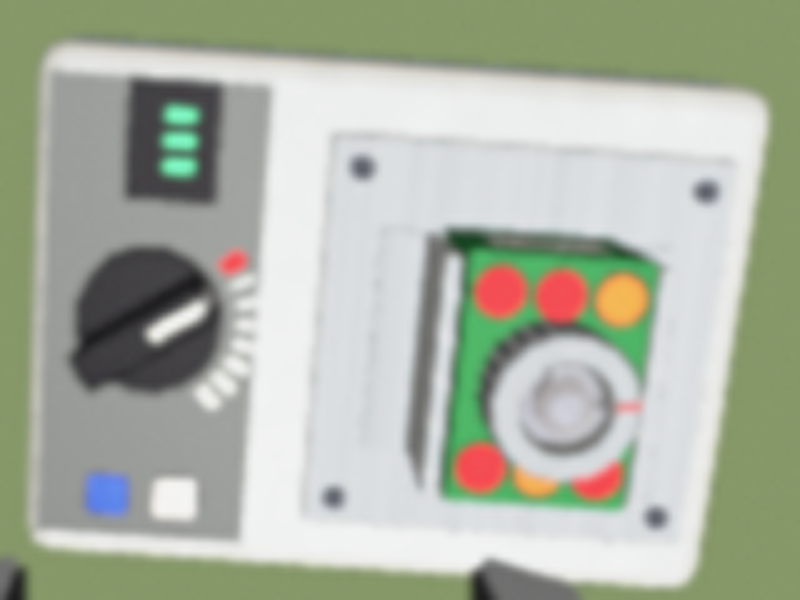

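```bash
cat > d.py <<'E'
from h import *
np.set_printoptions(precision=4,suppress=True)
s=cam("wrist")
g=lambda p,z: atz(s,(270+p[0]/5,115+p[1]/5),z)
a,b=g((150,338),.097),g((210,303),.097); print(a,b,"bar ang",np.arctan2(*(b-a)[1::-1]))
S=[g(p,.073) for p in((362,168),(707,191),(656,517),(333,497))]; c=sum(S)/4
print(c,[np.arctan2(*(S[1]-S[0])[1::-1]),np.arctan2(*(S[2]-S[3])[1::-1])],np.linalg.norm(S[1]-S[0]),np.linalg.norm(S[0]-S[3]))
r=g((233,262),.063); print("red",r, "stud",g((568,405),.14),"display-knob skirt c",g((150,320),.075))
E
python3 d.py
```

```text
[ 0.4804 -0.0072  0.097 ] [0.4943 0.0048 0.097 ] bar ang 0.7149801146040856
[0.5807 0.0031 0.073 ] [np.float64(0.1188476476036695), np.float64(0.11758745518106672)] 0.09447219180772215 0.09410834754281897
red [0.4989 0.0112 0.063 ] stud [0.5806 0.0044 0.14  ] display-knob skirt c [ 0.4789 -0.0071  0.075 ]
```

Request:
{"op": "apply_moves", "data": {
  "commands": [
    [0,0,-0.13,0.037,0.004,-0.02,65],
    [0,0,-0.26,0.074,0.008,-0.04,65],
    [0,0,-0.39,0.074,0.008,-0.06,65],
    [0,0,-0.52,0.074,0.008,-0.1,65],
    [0,0,-0.52,0.074,0.008,-0.12,65]
  ]
}}

```text
time: 10.15
tool_pos: [0.5791, 0.004, 0.1515]
ee_rot: [-3.136, 0.001, 1.231]
wrist_force: [0.4, 0.3, -0.8]
width: 0.0616
finger_force: 0.0
```

Request:
{"op": "apply_moves", "data": {
  "commands": [
    [0,0,0,0,0,-0.02,65],
    [0,0,0,0,0,-0.032,65],
    [0,0,0,0,0,-0.032,65],
    [0,0,0,0,0,-0.032,65],
    [0,0,0,0,0,-0.032,65]
  ]
}}

```text
time: 10.65
tool_pos: [0.5813, 0.0037, 0.1253]
ee_rot: [3.139, -0.001, 1.232]
wrist_force: [-0.4, 0.5, 0.0]
width: 0.0612
finger_force: 0.0
```

Request:
{"op": "apply_moves", "data": {
  "commands": [
    [0,0,0,-0.001,0,-0.002,65],
    [0,0,0,-0.001,0,-0.002,0],
    [0,0,0,-0.001,0,-0.002,0],
    [0,0,0,-0.001,0,-0.002,0],
    [0,0,0,-0.001,0,-0.002,0]
  ]
}}

```text
time: 11.15
tool_pos: [0.5795, 0.0038, 0.1217]
ee_rot: [3.141, -0.0, 1.232]
wrist_force: [-0.0, -0.4, 0.1]
width: 0.0355
finger_force: 30.0
```

Request:
{"op": "apply_moves", "data": {
  "commands": [
    [0,0,0,0,0,0,0],
    [0,0,0.12,0,0,0.0003,0],
    [0,0,0.24,0,0,0.0007,0],
    [0,0,0.36,0,0,0.001,0],
    [0,0,0.48,0,0,0.0014,0]
  ]
}}

```text
time: 11.65
tool_pos: [0.5795, 0.0036, 0.1227]
ee_rot: [3.141, 0.0, 1.717]
wrist_force: [1.3, -0.4, -1.2]
width: 0.0353
finger_force: 30.0
```

Request:
{"op": "apply_moves", "data": {
  "commands": [
    [0,0,0.13,0,0,0.0004,0],
    [0,0,0.26,0,0,0.0008,0],
    [0,0,0.39,0,0,0.0011,0],
    [0,0,0.52,0,0,0.0015,0],
    [0,0,0.65,0,0,0.0019,0]
  ]
}}

```text
time: 12.15
tool_pos: [0.5796, 0.0036, 0.1246]
ee_rot: [3.141, 0.001, 2.367]
wrist_force: [1.4, -1.0, -1.1]
width: 0.0355
finger_force: 30.0
```

Request:
{"op": "apply_moves", "data": {
  "commands": [
    [0,0,0.13,0,0,0.0004,0],
    [0,0,0.26,0,0,0.0008,0],
    [0,0,0.39,0,0,0.0011,0],
    [0,0,0.52,0,0,0.0015,0],
    [0,0,0.65,0,0,0.0019,0]
  ]
}}

```text
time: 12.65
tool_pos: [0.5799, 0.0035, 0.1266]
ee_rot: [-3.141, 0.001, 3.017]
wrist_force: [1.5, 0.5, -1.6]
width: 0.0353
finger_force: 30.0
```

Request:
{"op": "apply_moves", "data": {
  "commands": [
    [0,0,0.13,0,0,0.0004,0],
    [0,0,0.26,0,0,0.0008,0],
    [0,0,0.39,0,0,0.0011,0],
    [0,0,0.52,0,0,0.0015,0],
    [0,0,0.6,0,0,0.0018,0]
  ]
}}

```text
time: 13.15
tool_pos: [0.5798, 0.0038, 0.1283]
ee_rot: [-3.141, 0.001, -2.667]
wrist_force: [1.1, 0.3, -2.2]
width: 0.0356
finger_force: 30.0
```

Request:
{"op": "apply_moves", "data": {
  "commands": [
    [0,0,0,0,0,0.002,0],
    [0,0,0,0,0,0.004,0],
    [0,0,0,0,0,0.006,0],
    [0,0,0,0,0,0.008,0],
    [0,0,0,0,0,0.01,0]
  ]
}}

```text
time: 13.65
tool_pos: [0.5793, 0.0038, 0.1388]
ee_rot: [3.142, -0.0, -2.672]
wrist_force: [0.7, -0.7, -1.0]
width: 0.0353
finger_force: 30.0
```

Request:
{"op": "apply_moves", "data": {
  "commands": [
    [0,0,0,0,0,0.025,0],
    [0,0,0,0,0,0.045,0],
    [0,0,0,-0.012,0.042,0.045,0],
    [0,0,0,-0.024,0.084,0.045,0],
    [0,0,0,-0.036,0.126,0.045,0]
  ]
}}

```text
time: 14.15
tool_pos: [0.5425, 0.1304, 0.184]
ee_rot: [-3.141, -0.001, -2.673]
wrist_force: [0.1, 0.1, -0.4]
width: 0.0353
finger_force: 30.0
```

Request:
{"op": "apply_moves", "data": {
  "commands": [
    [0,0,0,-0.012,0.042,-0.01,0],
    [0,0,0,-0.024,0.084,-0.03,0],
    [0,0,0,-0.037,0.126,-0.05,0],
    [0,0,0,-0.05,0.168,-0.07,0],
    [0,0,0,-0.058,0.2,-0.09,0]
  ]
}}

```text
time: 14.65
tool_pos: [0.4837, 0.3317, 0.0931]
ee_rot: [3.142, -0.001, -2.67]
wrist_force: [0.6, -0.8, 0.3]
width: 0.0353
finger_force: 30.0
```

Request:
{"op": "apply_moves", "data": {
  "commands": [
    [0,0,0,-0.006,0.025,-0.03,0],
    [0,0,0,-0.006,0.025,-0.045,0],
    [0,0,0,-0.006,0.025,-0.055,0],
    [0,0,0,-0.006,0.025,-0.06,0],
    [0,0,0,-0.006,0.025,-0.06,0]
  ]
}}

```text
time: 15.15
tool_pos: [0.4799, 0.3536, 0.0336]
ee_rot: [-3.141, -0.0, -2.673]
wrist_force: [-0.3, 0.0, -0.3]
width: 0.0354
finger_force: 30.0
```

```bash
cat > e.py <<'E'
from h import *
np.set_printoptions(precision=4,suppress=True)
o=get_obs(); print(o["time"],o["tool_pos"],o["ee_rot"],o["joint_positions"],o["wrist_force"])
for c,zz in(("side",.011),("wrist",.011),("top",.011)):
  s=cam(c)
  for q,z in(("mat",0),("nut_mid",o["tool_pos"][2]+.008),("marker_pen",.003)):
    for d in place_of(c,q)[:1]: print(c,q,round(d["score"],2),np.round(d["pixel"],1),atz(s,d["pixel"],z))
    if q=="mat":
      for d in masks_of(c,q)[:1]:
        k=max(cv2.findContours(d["mask"].astype(np.uint8),0,2)[0],key=cv2.contourArea)[:,0]
        print("  rect",cv2.minAreaRect(np.array([atz(s,p,.003)[:2] for p in k],np.float32)*1000))
E
python3 e.py
```

```text
15.15 [0.4799 0.3536 0.0336] [-3.1412 -0.0004 -2.673 ] [ 0.5402  0.2809  1.4937 -0.0004  1.3674 -1.4991] [-0.2899  0.0157 -0.2839]
side mat 0.81 [290.5 166.3] [0.5654 0.3434 0.    ]
  rect ((556.3616943359375, 311.2742004394531), (163.40867614746094, 236.02041625976562), 80.14999389648438)
side nut_mid 0.44 [266.1 157.9] [0.48   0.362  0.0416]
side marker_pen 0.5 [315.4 168.5] [0.6508 0.3004 0.003 ]
wrist mat 0.79 [241.1 273.3] [0.5529 0.3157 0.    ]
  rect ((540.3065795898438, 315.40966796875), (149.643310546875, 201.94541931152344), 79.99102020263672)
wrist nut_mid 0.66 [320.4 242.1] [0.4791 0.3549 0.0416]
top mat 0.67 [237.5 211.6] [0.5626 0.3052 0.    ]
  rect ((554.8006591796875, 306.0186767578125), (150.84475708007812, 234.93499755859375), 82.09107971191406)
top marker_pen 0.57 [245.1 190.8] [0.6376 0.2802 0.003 ]
```

Request:
{"op": "apply_moves", "data": {
  "commands": [
    [0,0,0,0,0,-0.015,0],
    [0,0,0,0,0,-0.023,0],
    [0,0,0,0,0,-0.0255,0],
    [0,0,0,0,0,-0.027,0],
    [0,0,0,0,0,-0.027,0]
  ]
}}

```text
time: 16.4
tool_pos: [0.4794, 0.3548, 0.0062]
ee_rot: [3.142, -0.0, -2.671]
wrist_force: [-0.0, -0.7, -1.3]
width: 0.0351
finger_force: 30.0
```

Request:
{"op": "apply_moves", "data": {
  "commands": [
    [0,0,0,0,0,-0.0006,0],
    [0,0,0,0,0,-0.0012,0],
    [0,0,0,0,0,-0.0012,0],
    [0,0,0,0,0,-0.0012,0],
    [0,0,0,0,0,-0.0012,0]
  ]
}}

```text
time: 16.9
tool_pos: [0.4797, 0.355, 0.0057]
ee_rot: [3.141, 0.001, -2.671]
wrist_force: [0.6, 0.3, 0.7]
width: 0.0353
finger_force: 30.0
```

Request:
{"op": "apply_moves", "data": {
  "commands": [
    [0,0,0,0,0,-0.0007,0],
    [0,0,0,0,0,-0.0014,0],
    [0,0,0,0,0,-0.0014,0],
    [0,0,0,0,0,-0.0014,0],
    [0,0,0,0,0,-0.0014,0]
  ]
}}

```text
time: 17.4
tool_pos: [0.4798, 0.3551, 0.0057]
ee_rot: [3.141, 0.001, -2.671]
wrist_force: [-2.9, -0.8, 7.3]
width: 0.0353
finger_force: 30.0
```

Request:
{"op": "apply_moves", "data": {
  "commands": [
    [0,0,0,0,0,0.001,60],
    [0,0,0,0,0,0.001,60],
    [0,0,0,0,0,0.001,60],
    [0,0,0,0,0,0.02,90],
    [0,0,0,0,0,0.06,100]
  ]
}}

```text
time: 17.9
tool_pos: [0.4763, 0.353, 0.0595]
ee_rot: [-3.141, -0.01, -2.671]
wrist_force: [1.1, 0.7, -0.1]
width: 0.0692
finger_force: 0.0
```

Request:
{"op": "apply_moves", "data": {
  "commands": [
    [0,0,-0.07,0,0,0.045,100],
    [0,0,-0.14,0.008,-0.03,0.08,100],
    [0,0,-0.21,0.02,-0.072,0.11,100],
    [0,0,-0.28,0.032,-0.114,0.13,100],
    [0,0,-0.352,0.044,-0.156,0.14,100]
  ]
}}

```text
time: 18.4
tool_pos: [0.5244, 0.1978, 0.2066]
ee_rot: [3.141, 0.004, -3.025]
wrist_force: [0.6, -0.1, 0.3]
width: 0.0938
finger_force: 0.0
```

Request:
{"op": "apply_moves", "data": {
  "commands": [
    [0,0,0,0.012,-0.042,0,100],
    [0,0,0,0.024,-0.084,0,100],
    [0,0,0,0.036,-0.126,0,100],
    [0,0,0,0.048,-0.168,0,100],
    [0,0,0,0.056,-0.195,0,100]
  ]
}}

```text
time: 18.9
tool_pos: [0.5796, 0.0009, 0.2033]
ee_rot: [-3.141, -0.001, -3.026]
wrist_force: [0.3, -0.2, -0.7]
width: 0.0939
finger_force: 0.0
```

```bash
sed -i 's/tube_block_mid=.096)/tube_block_mid=.096,mat=0,marker_pen=.003,tray_bay=.006)/' b.py; python3 b.py w4.png
python3 - <<'E'
from h import *
s=cam("top"); 
for q,z in(("nut_mid",.014),("tray_bay",.006),("tray_block_mid",.029)):
    for d in place_of("top",q)[:2]: print(q,round(d["score"],2),d["pixel"],atz(s,d["pixel"],z))
E
```

```text
18.9 [0.5796 0.0009 0.2033] [-3.1411 -0.0008 -3.0257] [-0.0959  0.1544  1.3008 -0.0007  1.6871 -1.7827]
278.47033022836837 [ 0.5018 -0.0085  0.3827] [ 0.2647  0.0309 -0.9638]
shaker 0.58 [323.3 155.3] [0.5438 0.002  0.    ]
shaker 0.54 [ 84.  169.5] [ 0.6015 -0.3303  0.    ]
knob_grip 0.82 [322.3  99.6] [ 0.4791 -0.008   0.087 ]
stud_top 0.65 [326.1 212.7] [0.58   0.0069 0.14  ]
nut_mid 0.98 [593.6 141.7] [0.4879 0.2416 0.13  ]
tube_block_mid 0.97 [190.8 147.8] [ 0.5411 -0.136   0.096 ]
tube_block_mid 0.94 [326.1 197.7] [0.5775 0.0077 0.096 ]
mat 0.81 [534.4 188. ] [0.5541 0.3072 0.    ]
marker_pen 0.76 [507.9 249.8] [0.651  0.2951 0.003 ]
marker_pen 0.55 [323.6 199.8] [0.6056 0.0098 0.003 ]
tray_bay 0.85 [88.2 77. ] [ 0.4782 -0.3078  0.006 ]
tray_bay 0.65 [ 93.1 126.8] [ 0.5402 -0.3068  0.006 ]
nut_mid 0.44 [223.9, 234.6] [0.47917324 0.3471127  0.014     ]
tray_bay 0.86 [408.7, 239.6] [ 0.47261042 -0.30250695  0.006     ]
tray_bay 0.82 [407.8, 222.1] [ 0.5341436  -0.29985386  0.006     ]
tray_block_mid 0.83 [411.7, 201.8] [ 0.60358568 -0.3093943   0.029     ]
```

View pics/w4.png

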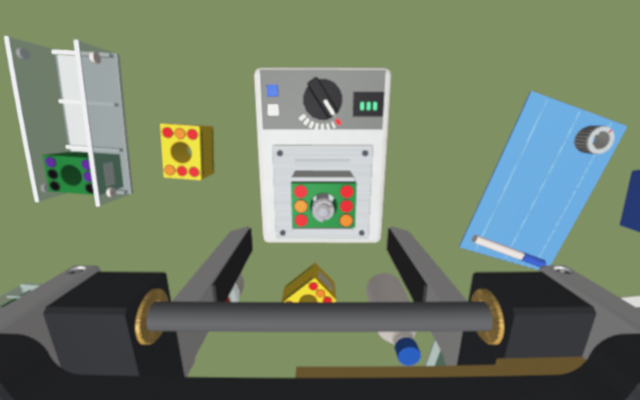

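Request:
{"op": "apply_moves", "data": {
  "commands": [
    [0,0,0,0.0005,0.003,-0.03,100],
    [0,0,0,0.0005,0.003,-0.065,100],
    [0,0,0,0.0005,0.003,-0.1,100],
    [0,0,0,0.0005,0.003,-0.12,100],
    [0,0,0,0.0005,0.003,-0.122,100]
  ]
}}

```text
time: 20.05
tool_pos: [0.5772, 0.0073, 0.078]
ee_rot: [3.14, -0.007, -3.023]
wrist_force: [0.1, 0.2, 0.3]
width: 0.0941
finger_force: 0.0
```

Request:
{"op": "apply_moves", "data": {
  "commands": [
    [0,0,0,0,0,0,100],
    [0,0,0,0,0,0,0],
    [0,0,0,0,0,0,0],
    [0,0,0,0,0,0,0],
    [0,0,0,0,0,0,0]
  ]
}}

```text
time: 20.55
tool_pos: [0.5805, 0.0065, 0.083]
ee_rot: [-3.141, 0.002, -3.023]
wrist_force: [0.5, -1.2, 1.0]
width: 0.0654
finger_force: 0.9
```

Request:
{"op": "apply_moves", "data": {
  "commands": [
    [0,0,0,0,-0.001,0,0],
    [0,0,0,0,-0.001,0,0],
    [0,0,0,0,-0.001,0,0],
    [0,0,0,0,-0.001,0.002,0],
    [0,0,0,0,-0.001,0.004,0]
  ]
}}

```text
time: 21.05
tool_pos: [0.5792, 0.0056, 0.0846]
ee_rot: [3.142, -0.002, -3.024]
wrist_force: [0.8, 0.2, -2.5]
width: 0.0639
finger_force: 30.0
```

Request:
{"op": "apply_moves", "data": {
  "commands": [
    [0,0,0,0,0,0.005,0],
    [0,0,0,0,0,0.01,0],
    [0,0,0,0,0,0.015,0],
    [0,0,0,0,0,0.02,0],
    [0,0,0,0,0,0.025,0]
  ]
}}

```text
time: 21.55
tool_pos: [0.5798, 0.0058, 0.1115]
ee_rot: [-3.142, -0.0, -3.023]
wrist_force: [0.4, 0.1, -1.9]
width: 0.0637
finger_force: 30.0
```

Request:
{"op": "apply_moves", "data": {
  "commands": [
    [0,0,0,0,0,0.02,0],
    [0,0,0,0,0,0.045,0],
    [0,0,0,0,0,0.06,0],
    [0,0,0,-0.003,0.03,0.06,0],
    [0,0,0,-0.007,0.07,0.06,0]
  ]
}}

```text
time: 22.05
tool_pos: [0.5736, 0.075, 0.1721]
ee_rot: [-3.141, 0.002, -3.027]
wrist_force: [-0.4, 0.3, -1.7]
width: 0.0639
finger_force: 30.0
```

Request:
{"op": "apply_moves", "data": {
  "commands": [
    [0,0,0,-0.004,0.045,0,0],
    [0,0,0,-0.008,0.09,-0.01,0],
    [0,0,0,-0.012,0.135,-0.03,0],
    [0,0,0,-0.016,0.18,-0.05,0],
    [0,0,0,-0.02,0.213,-0.08,0]
  ]
}}

```text
time: 22.55
tool_pos: [0.5534, 0.2922, 0.0922]
ee_rot: [3.14, 0.004, -3.022]
wrist_force: [1.4, 0.7, -1.1]
width: 0.064
finger_force: 30.0
```

Request:
{"op": "apply_moves", "data": {
  "commands": [
    [0,0,0,0,0,-0.03,0],
    [0,0,0,0,0,-0.055,0],
    [0,0,0,0,0,-0.07,0],
    [0,0,0,0,0,-0.075,0],
    [0,0,0,0,0,-0.075,0]
  ]
}}

```text
time: 23.05
tool_pos: [0.5529, 0.2885, 0.0158]
ee_rot: [-3.142, -0.001, -3.024]
wrist_force: [0.5, 0.3, -1.7]
width: 0.064
finger_force: 30.0
```

Request:
{"op": "apply_moves", "data": {
  "commands": [
    [0,0,0,0,0,-0.0015,0],
    [0,0,0,0,0,-0.003,0],
    [0,0,0,0,0,-0.004,0],
    [0,0,0,0,0,-0.0045,0],
    [0,0,0,0,0,-0.0045,0]
  ]
}}

```text
time: 23.55
tool_pos: [0.5537, 0.289, 0.013]
ee_rot: [3.141, 0.002, -3.023]
wrist_force: [-0.6, -0.1, 4.6]
width: 0.0639
finger_force: 30.0
```

Request:
{"op": "apply_moves", "data": {
  "commands": [
    [0,0,0,0,0,0,100],
    [0,0,0,0,0,0,100],
    [0,0,0,0,0,0,100],
    [0,0,0,0,0,0.03,100],
    [0,0,0,0,0,0.065,100]
  ]
}}

```text
time: 24.05
tool_pos: [0.5511, 0.2881, 0.0743]
ee_rot: [-3.14, -0.006, -3.023]
wrist_force: [-0.2, -0.6, 0.4]
width: 0.0937
finger_force: 0.0
```

Request:
{"op": "apply_moves", "data": {
  "commands": [
    [0,0,-0.14,0,0,0.03,85],
    [0,0,-0.28,0,0,0.03,85],
    [0,0,-0.42,0,0,0.03,85],
    [0,0,-0.56,0,0,0.03,85],
    [0,0,-0.7,0,0,0.03,85]
  ]
}}

```text
time: 24.55
tool_pos: [0.5528, 0.2888, 0.1062]
ee_rot: [-3.141, -0.0, 2.554]
wrist_force: [0.1, 0.8, 0.2]
width: 0.0798
finger_force: 0.0
```

Request:
{"op": "apply_moves", "data": {
  "commands": [
    [0,0,-0.145,0,0,0,85],
    [0,0,-0.29,0,0,0,85],
    [0,0,-0.435,0,0,0,85],
    [0,0,-0.58,0,0,0,85],
    [0,0,-0.725,0,0,0,85]
  ]
}}

```text
time: 25.05
tool_pos: [0.5527, 0.2888, 0.106]
ee_rot: [-3.141, 0.0, 1.829]
wrist_force: [0.7, -0.7, 0.4]
width: 0.0798
finger_force: 0.0
```

Request:
{"op": "apply_moves", "data": {
  "commands": [
    [0,0,-0.146,0,0,-0.02,85],
    [0,0,-0.146,0,0,-0.05,85],
    [0,0,-0.146,0,0,-0.075,85],
    [0,0,-0.146,0,0,-0.086,85],
    [0,0,-0.146,0,0,-0.086,85]
  ]
}}

```text
time: 25.55
tool_pos: [0.5513, 0.2882, 0.018]
ee_rot: [-3.137, 0.001, 1.689]
wrist_force: [-0.1, 0.3, 0.8]
width: 0.0798
finger_force: 0.0
```

Request:
{"op": "apply_moves", "data": {
  "commands": [
    [0,0,0,0,0,0.001,0],
    [0,0,0,0,0,0.001,0],
    [0,0,0,0,0,0.001,0],
    [0,0,0,0,0,0.001,0],
    [0,0,0,0,0,0.001,0]
  ]
}}

```text
time: 26.05
tool_pos: [0.5533, 0.289, 0.0222]
ee_rot: [3.14, -0.0, 1.689]
wrist_force: [-0.2, 0.5, 2.0]
width: 0.0458
finger_force: 30.0
```

Request:
{"op": "apply_moves", "data": {
  "commands": [
    [0,0,0,0,0,0.0,0],
    [0,0,0,0,0,0.02,0],
    [0,0,0,0,0,0.06,0],
    [0,0,0,0,0,0.11,0],
    [0,0,0,0,0,0.16,0]
  ]
}}

```text
time: 26.55
tool_pos: [0.5518, 0.2884, 0.1813]
ee_rot: [-3.138, 0.001, 1.689]
wrist_force: [1.1, 0.3, -2.0]
width: 0.0458
finger_force: 30.0
```

Request:
{"op": "apply_moves", "data": {
  "commands": [
    [0,0,0,-0.006,-0.042,0.01,0],
    [0,0,0,-0.012,-0.084,0.02,0],
    [0,0,0,-0.018,-0.126,0.03,0],
    [0,0,0,-0.024,-0.168,0.03,0],
    [0,0,0,-0.031,-0.21,0.03,0]
  ]
}}

```text
time: 27.05
tool_pos: [0.5212, 0.0773, 0.2112]
ee_rot: [-3.141, 0.0, 1.689]
wrist_force: [0.7, -0.6, -2.1]
width: 0.0462
finger_force: 30.0
```

Request:
{"op": "apply_moves", "data": {
  "commands": [
    [0,0,0,-0.006,-0.042,0,0],
    [0,0,0,-0.012,-0.084,0,0],
    [0,0,0,-0.018,-0.126,0,0],
    [0,0,0,-0.024,-0.168,0,0],
    [0,0,0,-0.031,-0.2,0,0]
  ]
}}

```text
time: 27.55
tool_pos: [0.4898, -0.1233, 0.2105]
ee_rot: [-3.14, -0.0, 1.687]
wrist_force: [0.0, 0.4, -1.6]
width: 0.0455
finger_force: 30.0
```

```bash
cat > f.py <<'E'
from h import *
np.set_printoptions(precision=4,suppress=True)
o=get_obs(); print(o["time"],o["tool_pos"],o["ee_rot"],o["joint_positions"])
s=cam("wrist"); save(s,"w5.png")
for q,z in(("tray_bay",.006),("tray_block_mid",.029)):
    for d in place_of("wrist",q)[:3]: print(q,round(d["score"],2),np.round(d["pixel"],1),atz(s,d["pixel"],z))
for P in [(x,y,.006) for x in(.44,.63) for y in(-.27,-.35)]: print(P,proj(s,P))
E
python3 f.py
```

```text
27.55 [ 0.4898 -0.1233  0.2105] [-3.1402 -0.0001  1.6874] [-0.3586 -0.013   1.4643 -0.0005  1.6916 -0.4752]
(0.44, -0.27, 0.006) [276.717  269.0075]
(0.44, -0.35, 0.006) [273.0856 312.7689]
(0.63, -0.27, 0.006) [398.0181 281.7116]
(0.63, -0.35, 0.006) [388.4985 324.2623]
```

View pics/w5.png

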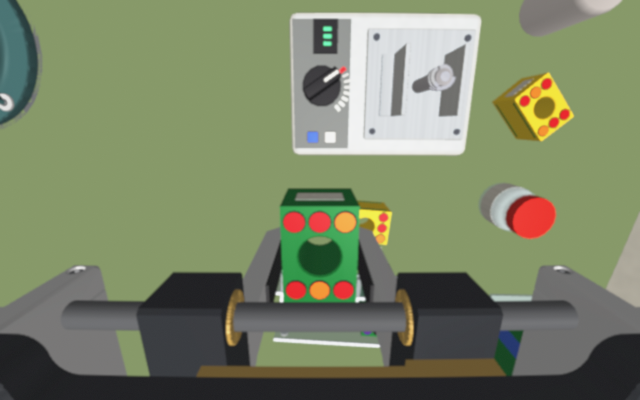

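Request:
{"op": "apply_moves", "data": {
  "commands": [
    [0,0,0,0.004,-0.045,0.01,0],
    [0,0,0,0.008,-0.09,0.02,0],
    [0,0,0,0.012,-0.135,0.02,0],
    [0,0,0,0.016,-0.18,0.02,0],
    [0,0,0,0.02,-0.225,0.02,0]
  ]
}}

```text
time: 28.2
tool_pos: [0.5116, -0.3463, 0.231]
ee_rot: [3.141, -0.001, 1.691]
wrist_force: [2.0, 0.1, -1.9]
width: 0.0455
finger_force: 30.0
```

Request:
{"op": "apply_moves", "data": {
  "commands": [
    [0,0,0,0.0,-0.045,0,0],
    [0,0,0,0.0,-0.085,0,0],
    [0,0,0,0.0,-0.085,0,0],
    [0,0,0,0.0,-0.085,0,0],
    [0,0,0,0.0,-0.085,0,0]
  ]
}}

```text
time: 28.7
tool_pos: [0.5116, -0.4294, 0.2312]
ee_rot: [3.141, -0.001, 1.691]
wrist_force: [0.8, 0.4, -2.3]
width: 0.0455
finger_force: 30.0
```

```bash
sed -i 's/w5.png")/w6.png",(205,40,525,240),2.5)/' f.py; python3 f.py
python3 - <<'E'
from h import *
s=cam("wrist")
for d in masks_of("wrist","tray_bay")[:2]+masks_of("wrist","tray_block_mid")[:1]: print(d["score"],d["extent"])
E
```

```text
28.7 [ 0.5116 -0.4294  0.2312] [ 3.1415 -0.0013  1.6909] [-0.7835  0.3549  1.0009  0.0009  1.7867 -0.9033]
tray_bay 0.97 [348.9  93.3] [ 0.5372 -0.3089  0.006 ]
tray_bay 0.85 [308.3  88.2] [ 0.4813 -0.3091  0.006 ]
tray_block_mid 0.86 [400.2  90.8] [ 0.6004 -0.3002  0.029 ]
tray_block_mid 0.27 [352.4 218.2] [ 0.5653 -0.4792  0.029 ]
(0.44, -0.27, 0.006) [280.545   53.1972]
(0.44, -0.35, 0.006) [275.6304 115.4904]
(0.63, -0.27, 0.006) [421.2153  72.0161]
(0.63, -0.35, 0.006) [409.3747 132.3605]
0.6 [279.5, 40.2, 437.8, 125.5]
0.93 [373.4, 59.7, 423.4, 124.5]
```

View pics/w6.png

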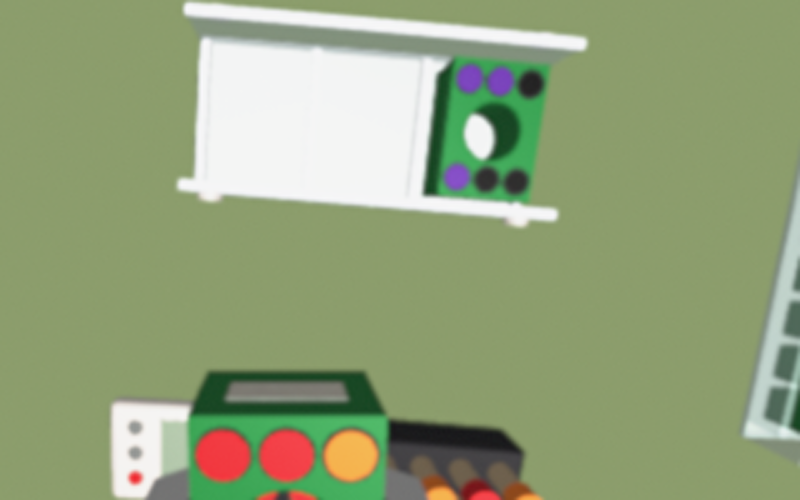

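```bash
cat > g.py <<'E'
from h import *
np.set_printoptions(precision=4,suppress=True)
s=cam("wrist"); g=lambda p,z: atz(s,(205+p[0]/2.5,40+p[1]/2.5),z)
A,B,C,D=[g(p,.064) for p in((180,185),(556,214),(187,10),(586,43))]
an=lambda a,b: np.arctan2(*(b-a)[1::-1])
print(an(A,B),an(C,D),np.linalg.norm(B-A),np.linalg.norm(D-C),np.linalg.norm(C-A),"ctr",(A+B+C+D)/4)
y=(an(A,B)+an(C,D))/2
print("bay0",(A+B+C+D)/4-.058*np.array([np.cos(y),np.sin(y),0]))
for a,b in(((206,40),(197,180)),((317,48),(304,188)),((428,58),(412,195))): print("rib",g(a,.014),g(b,.014),(g(a,.014)+g(b,.014))/2)
T=[g(p,.052) for p in((453,58),(549,65),(437,195),(530,203))]; print("block2",sum(T)/4,an(T[0],T[1]),an(T[2],T[0])-np.pi/2,np.linalg.norm(T[1]-T[0]),np.linalg.norm(T[2]-T[0]))
# held block: hole center / top outline unseen; caps row line
a,b=[(205+x/2.5,40+yy/2.5) for x,yy in((223,455),(351,455))]; z=get_obs()["tool_pos"][2]-.019+.046
P,Q=atz(s,a,z),atz(s,b,z); print("held caps",P,Q,(P+Q)/2,an(P,Q))
E
python3 g.py
```

```text
0.04683389456520652 0.04738482073973429 0.18197542088141908 0.18237891148494006 0.07618249815064294 ctr [ 0.5395 -0.3072  0.064 ]
bay0 [ 0.4815 -0.3099  0.064 ]
rib [ 0.4502 -0.275   0.014 ] [ 0.4516 -0.3454  0.014 ] [ 0.4509 -0.3102  0.014 ]
rib [ 0.5081 -0.272   0.014 ] [ 0.5102 -0.3426  0.014 ] [ 0.5091 -0.3073  0.014 ]
rib [ 0.5665 -0.2697  0.014 ] [ 0.5695 -0.3391  0.014 ] [ 0.568  -0.3044  0.014 ]
block2 [ 0.5969 -0.3064  0.052 ] 0.059106081667621345 0.05256243099495528 0.04612140594801847 0.06284521287219845
held caps [ 0.4936 -0.4103  0.2589] [ 0.5231 -0.4068  0.2589] [ 0.5084 -0.4085  0.2589] 0.11951009630704308
```

Request:
{"op": "apply_moves", "data": {
  "commands": [
    [0,0,-0.02,-0.011,0.042,-0.02,0],
    [0,0,-0.04,-0.022,0.084,-0.05,0],
    [0,0,-0.073,-0.031,0.12,-0.08,0],
    [0,0,-0.073,-0.031,0.12,-0.115,0],
    [0,0,-0.073,-0.031,0.12,-0.135,0]
  ]
}}

```text
time: 29.55
tool_pos: [0.4783, -0.3085, 0.0937]
ee_rot: [-3.139, -0.002, 1.618]
wrist_force: [0.4, -0.3, -1.9]
width: 0.0457
finger_force: 30.0
```

Request:
{"op": "apply_moves", "data": {
  "commands": [
    [0,0,0,0,0,0,0],
    [0,0,0,0,0,0,0],
    [0,0,0,0,0,0,0],
    [0,0,0,0,0,0,0],
    [0,0,0,0,0,0,0]
  ]
}}

```text
time: 30.05
tool_pos: [0.4805, -0.3119, 0.0979]
ee_rot: [3.14, 0.002, 1.615]
wrist_force: [-1.2, 0.0, -1.9]
width: 0.0455
finger_force: 30.0
```

Request:
{"op": "apply_moves", "data": {
  "commands": [
    [0,0,0,0,0.001,-0.02,0],
    [0,0,0,0,0.001,-0.04,0],
    [0,0,0,0,0.001,-0.055,0],
    [0,0,0,0,0.001,-0.064,0],
    [0,0,0,0,0.001,-0.066,0]
  ]
}}

```text
time: 30.55
tool_pos: [0.4829, -0.3154, 0.0439]
ee_rot: [3.133, 0.013, 1.616]
wrist_force: [-14.8, 6.5, 46.7]
width: 0.0459
finger_force: 30.0
```

Request:
{"op": "apply_moves", "data": {
  "commands": [
    [0,0,0,0,0,-0.001,0],
    [0,0,0,0,0,-0.002,0],
    [0,0,0,0,0,-0.003,0],
    [0,0,0,0,0,-0.004,0],
    [0,0,0,0,0,-0.005,0]
  ]
}}

```text
time: 31.05
tool_pos: [0.483, -0.3166, 0.0408]
ee_rot: [3.132, 0.016, 1.616]
wrist_force: [-15.6, 3.9, 43.8]
width: 0.0459
finger_force: 30.0
```

Request:
{"op": "apply_moves", "data": {
  "commands": [
    [0,0,0,0,0,0.01,0],
    [0,0,0,0,0,0.03,0],
    [0,0,0,0,0,0.06,0],
    [0,0,0,0,0,0.085,0],
    [0,0,0,0,0,0.1,0]
  ]
}}

```text
time: 31.55
tool_pos: [0.481, -0.3112, 0.1288]
ee_rot: [3.138, 0.003, 1.616]
wrist_force: [0.2, -0.8, -1.9]
width: 0.0456
finger_force: 30.0
```

Request:
{"op": "apply_moves", "data": {
  "commands": [
    [0,0,0,0,0,0,0],
    [0,0,0,0,0,0,0],
    [0,0,0,0,0,0,0],
    [0,0,0,0,0,0,0],
    [0,0,0,0,0,0,0]
  ]
}}

```text
time: 32.05
tool_pos: [0.4793, -0.3098, 0.124]
ee_rot: [-3.14, -0.002, 1.616]
wrist_force: [0.0, -0.2, -2.7]
width: 0.0459
finger_force: 30.0
```

```bash
cat > k.py <<'E'
from h import *
np.set_printoptions(precision=4,suppress=True)
o=get_obs(); print(o["time"],o["tool_pos"],o["ee_rot"])
T=o["tool_pos"]
for c in("wrist","side","top"):
    s=cam(c)
    # predicted block centre if unslipped: bottom = TCP-.019, centre = TCP+.004
    print(c,"pred px",[np.round(proj(s,T+[0,0,dz]),1) for dz in(.004,-.019,.027,.044)])
    for q in("tube_block_mid",):
        for d in place_of(c,q)[:4]: print(q,round(d["score"],2),np.round(d["pixel"],1))
        for d in masks_of(c,q)[:4]: print("mask",round(d["score"],2),np.round(d["extent"],1))
    hsv=cv2.cvtColor(s["pixels"],cv2.COLOR_RGB2HSV)
    m=cv2.inRange(hsv,(55,120,60),(85,255,255)); n,l,st,ce=cv2.connectedComponentsWithStats(m)
    for i in range(1,n):
        if st[i,4]>60: print("green",st[i],np.round(ce[i],1))
E
python3 k.py
```

```text
32.05 [ 0.4793 -0.3098  0.124 ] [-3.1398 -0.0016  1.6158]
wrist pred px [array([320. , 240.5]), array([320. , 228.2]), array([320. , 256.1]), array([320. , 270.5])]
tube_block_mid 0.97 [318.4 243.3]
tube_block_mid 0.78 [407.7  57.8]
mask 0.86 [272.5 177.5 366.3 302.5]
mask 0.86 [367.6  20.2 458.4  87.7]
green [ 406  174   67   65 2808] [436.3 204.9]
green [ 272  179   96  123 6088] [318.9 240.8]
green [620 193  20  28 426] [631.1 206.1]
green [ 602  240   38   66 1748] [623.6 272.1]
side pred px [array([306.7, 284.2]), array([307. , 290.5]), array([306.3, 277.8]), array([306.1, 272.9])]
tube_block_mid 0.85 [368.7 208.1]
tube_block_mid 0.81 [321.2 263.6]
mask 0.91 [300.3 261.5 319.  291.8]
mask 0.83 [354.1 195.7 380.3 222.8]
mask 0.54 [310.1 249.3 338.3 279.3]
green [361 148  33  14 271] [377.5 154.9]
green [425 252  43  22 196] [445.2 262.5]
green [297 267  23  24 291] [307.8 279.1]
green [ 437  266   65   63 1406] [470.5 296.5]
green [341 281  24  22 230] [352.1 291.2]
green [ 483  333   96   67 2393] [530.7 372.1]
top pred px [array([419.1, 236.4]), array([417.4, 236.7]), array([420.8, 236.1]), array([422.2, 235.9])]
tube_block_mid 0.76 [373.5 215.6]
tube_block_mid 0.54 [323.4 163.4]
tube_block_mid 0.45 [418.5 234.2]
mask 0.84 [363.7 207.5 384.4 226.8]
mask 0.72 [311.6 150.8 336.3 170. ]
green [209 106  30  34 584] [223.7 124. ]
green [475 106  42  39 862] [495.4 125.2]
green [252 109   9  32 145] [256.5 125.2]
green [421 112  30  34 724] [435.5 128.6]
green [406 114  10  33 164] [410.1 130.2]
```

```bash
cat > m.py <<'E'
from h import *
import itertools
np.set_printoptions(precision=1,suppress=True)
T=get_obs()["tool_pos"]; S={c:cam(c) for c in("wrist","side","top")}
C=np.array(list(itertools.product((-.023,.023),(-.032,.032),(-.023,.023))))
for dz in(-.004,.004,.012,.02,.03,.04):
  for tilt in(-.3,0,.3):
    W=R.from_euler("z",.045).apply(R.from_euler("x",tilt).apply(C-[0,0,0.015])+[0,0,.015])+T+[0,0,dz]
    if tilt and dz>.012: continue
    print(dz,tilt,*[np.r_[p.min(0),p.max(0)] for p in(np.array([proj(S[c],w) for w in W]) for c in S)])
save(S["side"],"s7.png",(260,220,400,340),5)
for c in S:
    px=S[c]["pixels"]
    hsv=cv2.cvtColor(px,cv2.COLOR_RGB2HSV)
    m=cv2.inRange(hsv,(50,80,30),(90,255,255)); n,l,st,ce=cv2.connectedComponentsWithStats(m)
    for i in range(1,n):
        if st[i,4]>150 and abs(ce[i]-proj(S[c],T)).max()<60: print(c,st[i],ce[i])
E
python3 m.py
```

```text
-0.004 -0.3 [283.4 195.8 356.8 297.8] [293.7 269.6 321.9 306.1] [409.1 228.3 431.  243.8]
-0.004 0 [281.7 184.8 358.6 294.4] [293.6 267.2 320.7 305.6] [407.  228.4 430.9 243.9]
-0.004 0.3 [279.9 174.7 360.5 287.2] [293.3 265.8 320.6 303.3] [404.7 228.6 430.3 244. ]
0.004 -0.3 [281.8 199.1 358.5 305.9] [293.5 267.4 321.8 303.9] [409.6 228.2 431.6 243.8]
0.004 0 [279.9 187.2 360.5 301.9] [293.4 264.9 320.6 303.5] [407.5 228.3 431.6 243.9]
0.004 0.3 [277.9 176.9 362.5 294. ] [293.2 263.5 320.5 301.2] [405.2 228.5 431.  243.9]
0.012 -0.3 [279.9 202.8 360.3 314.7] [293.3 265.2 321.8 301.8] [410.2 228.  432.3 243.7]
0.012 0 [277.9 189.8 362.5 310.1] [293.2 262.7 320.6 301.3] [408.  228.1 432.3 243.8]
0.012 0.3 [275.7 179.2 364.9 301.4] [293.  261.2 320.5 299. ] [405.8 228.3 431.7 243.9]
0.02 0 [275.7 192.5 364.8 319. ] [293.  260.4 320.5 299.2] [408.6 228.  433.  243.8]
0.03 0 [272.5 196.3 368.1 331.4] [292.8 257.4 320.5 296.4] [409.2 227.8 433.9 243.7]
0.04 0 [268.9 200.5 371.9 345.4] [292.5 254.5 320.4 293.6] [409.9 227.6 434.8 243.7]
wrist [ 271  178   97  125 6635] [318.7 241.1]
side [297 266  23  26 329] [308.1 279.1]
side [341 281  25  22 331] [351.8 291.9]
top [412 221  28  25 178] [421.6 234.1]
```

```bash
cat > n.py <<'E'
from h import *
np.set_printoptions(precision=4,suppress=True)
o=get_obs();T=o["tool_pos"]; s=cam("wrist"); cv2.imwrite("w.npy.png",s["pixels"][:,:,::-1])
hsv=cv2.cvtColor(s["pixels"],cv2.COLOR_RGB2HSV)
m=cv2.inRange(hsv,(0,120,120),(22,255,255))|cv2.inRange(hsv,(172,120,120),(180,255,255))
n,l,st,ce=cv2.connectedComponentsWithStats(m)
for i in range(1,n):
    if st[i,4]>20: print(st[i],ce[i],hsv[int(ce[i][1]),int(ce[i][0])])
# green row profile of held block
g=cv2.inRange(hsv,(50,60,20),(90,255,255))
for r in range(170,306,6):
    x=np.where(g[r,255:390])[0]; print(r,(x.min()+255,x.max()+255,len(x),int(np.median(hsv[r,255+x,2]))) if len(x) else None, end=" ")
E
python3 n.py
```

```text
[383  23  16  18 226] [390.4027  31.4558] [179 200 239]
[437  24  16  18 223] [444.2063  32.3812] [179 206 237]
[382  43  15  17 207] [389.1208  50.8647] [ 16 187 244]
[435  44  15  17 208] [441.9712  51.7212] [179 204 238]
[381  62  15  17 201] [387.9005  69.7363] [179 194 241]
[433  63  15  16 197] [440.0203  70.533 ] [ 16 190 244]
[280 183  24  24 449] [291.0913 194.4788] [179 214 222]
[308 183  24  24 448] [319.2433 194.4844] [179 213 222]
[336 183  24  24 462] [347.3593 194.4697] [ 13 205 240]
[277 271  26  26 542] [289.0627 283.4502] [179 202 229]
[307 270  26  28 566] [319.2668 283.4399] [ 14 195 243]
[337 271  26  26 547] [349.3803 283.4954] [179 205 228]
[236 291   7  11  46] [239.0435 296.3261] [ 20 143 125]
[226 297  12  49 307] [230.1987 324.5505] [ 20 141 152]
[405 298   9  48 250] [409.416 324.248] [ 20 137 169]
[271 352   6   5  24] [273.125  353.8333] [179 216 233]
170 None 176 None 182 (np.int64(277), np.int64(361), 82, 131) 188 (np.int64(276), np.int64(361), 19, 131) 194 (np.int64(276), np.int64(361), 10, 117) 200 (np.int64(276), np.int64(362), 17, 130) 206 (np.int64(276), np.int64(362), 54, 133) 212 (np.int64(275), np.int64(362), 88, 135) 218 (np.int64(275), np.int64(362), 88, 134) 224 (np.int64(275), np.int64(363), 89, 125) 230 (np.int64(275), np.int64(364), 65, 135) 236 (np.int64(275), np.int64(364), 56, 137) 242 (np.int64(274), np.int64(364), 52, 138) 248 (np.int64(274), np.int64(365), 51, 139) 254 (np.int64(274), np.int64(365), 57, 140) 260 (np.int64(274), np.int64(365), 68, 140) 266 (np.int64(273), np.int64(366), 94, 141) 272 (np.int64(272), np.int64(367), 47, 140) 278 (np.int64(272), np.int64(367), 21, 126) 284 (np.int64(271), np.int64(367), 15, 121) 290 (np.int64(271), np.int64(367), 24, 134) 296 (np.int64(271), np.int64(367), 60, 144) 302 (np.int64(272), np.int64(366), 95, 95)
```

```bash
cat > p.py <<'E'
from h import *
np.set_printoptions(precision=4,suppress=True)
def heldpose(r=.021,w=.015):
    o=get_obs();T=o["tool_pos"]; s=cam("wrist")
    hsv=cv2.cvtColor(s["pixels"],cv2.COLOR_RGB2HSV)
    m=cv2.inRange(hsv,(0,120,120),(22,255,255))|cv2.inRange(hsv,(172,120,120),(180,255,255))
    n,l,st,ce=cv2.connectedComponentsWithStats(m)
    c=np.array([ce[i] for i in range(1,n) if st[i,4]>200 and 265<ce[i][0]<375 and 150<ce[i][1]<310])
    if len(c)!=6: print("caps",c); return
    c=c[np.argsort(c[:,1])]; c=np.r_[c[:3][np.argsort(c[:3,0])],c[3:][np.argsort(c[3:,0])]]
    obj=np.array([(x,y,.023) for y in(r,-r) for x in(-w,0,w)])
    und=[]
    for p in c:
        _,v=ray(s,p); v=s["Rm"]@v; und.append(v[:2]/v[2])
    ok,rv,tv=cv2.solvePnP(obj,np.array(und),np.eye(3),None)
    Rw=s["Rm"].T@cv2.Rodrigues(rv)[0]; P=s["Rm"].T@(tv.ravel()-s["t"])
    print("block centre - TCP",P-T,"euler xyz",R.from_matrix(Rw).as_euler("xyz"),"centre",P,"TCP",T,o["ee_rot"])
if __name__=="__main__":
    for r in(.0205,.021,.0215): heldpose(r)
E
python3 p.py
```

```text
block centre - TCP [0.0063 0.0166 0.0385] euler xyz [-0.4563 -0.3172  0.1964] centre [ 0.4861 -0.2936  0.164 ] TCP [ 0.4799 -0.3102  0.1255] [3.1414 0.0001 1.6158]
block centre - TCP [0.0049 0.015  0.0353] euler xyz [-0.4503 -0.2523  0.1645] centre [ 0.4847 -0.2952  0.1607] TCP [ 0.4799 -0.3102  0.1255] [3.1414 0.0001 1.6158]
block centre - TCP [0.0029 0.0134 0.0321] euler xyz [-0.4463 -0.1657  0.1233] centre [ 0.4827 -0.2967  0.1575] TCP [ 0.4799 -0.3102  0.1254] [3.1415 0.0001 1.6158]
```

```bash
cat >> p.py <<'E'
    from scipy.optimize import least_squares
    o=get_obs();T=o["tool_pos"]; s=cam("wrist")
    c=np.array([[291.1,194.5],[319.2,194.5],[347.4,194.5],[289.1,283.5],[319.3,283.4],[349.4,283.5]])
    for w,r in((.015,.0205),(.015,.021),(.0151,.0208)):
        obj=np.array([(x,y,.023) for y in(r,-r) for x in(-w,0,w)])
        f=lambda q:(np.array([proj(s,p) for p in R.from_euler("z",.045).apply(R.from_euler("x",q[0]).apply(obj)+[q[3],q[1],q[2]])+T])-c).ravel()
        z=least_squares(f,[0,0,.02,0],x_scale=[.1,.01,.01,.01]); print(w,r,z.x,"cost",z.cost)
E
python3 p.py | tail -3
```

```text
0.015 0.0205 [-0.424   0.0151  0.0355 -0.0005] cost 14.628433159415684
0.015 0.021 [-0.4286  0.0141  0.0333 -0.0005] cost 8.505138058589795
0.0151 0.0208 [-0.4253  0.0144  0.034  -0.0005] cost 12.432826084863011
```

Request:
{"op": "apply_moves", "data": {
  "commands": [
    [0,0,-0.14,0.0,0.0,0.03,0],
    [0,0,-0.28,0.005,0.02,0.06,0],
    [0,0,-0.42,0.015,0.05,0.085,0],
    [0,0,-0.56,0.025,0.08,0.085,0],
    [0,0,-0.7,0.035,0.11,0.085,0]
  ]
}}

```text
time: 33.55
tool_pos: [0.5157, -0.1995, 0.2121]
ee_rot: [3.138, -0.001, 0.909]
wrist_force: [-0.2, 0.0, -2.8]
width: 0.0461
finger_force: 30.0
```

Request:
{"op": "apply_moves", "data": {
  "commands": [
    [0,0,-0.14,0.01,0.03,0,0],
    [0,0,-0.28,0.02,0.06,0,0],
    [0,0,-0.42,0.03,0.09,0,0],
    [0,0,-0.56,0.04,0.12,0,0],
    [0,0,-0.7,0.05,0.15,0,0]
  ]
}}

```text
time: 34.05
tool_pos: [0.5651, -0.0489, 0.2104]
ee_rot: [3.141, -0.0, 0.21]
wrist_force: [0.2, -0.1, -2.1]
width: 0.0462
finger_force: 30.0
```

Request:
{"op": "apply_moves", "data": {
  "commands": [
    [0,0,-0.098,0.008,0.02,0,0],
    [0,0,-0.098,0.012,0.04,0,0],
    [0,0,-0.098,0.014,0.053,0,0],
    [0,0,-0.098,0.014,0.053,0,0],
    [0,0,-0.098,0.014,0.053,0,0]
  ]
}}

```text
time: 34.55
tool_pos: [0.5787, 0.0024, 0.2104]
ee_rot: [3.141, 0.0, 0.118]
wrist_force: [0.2, 0.7, -2.0]
width: 0.0461
finger_force: 30.0
```

Request:
{"op": "apply_moves", "data": {
  "commands": [
    [0.0144,-0.1225,0,0,0,0,0],
    [0.0288,-0.245,0,0,0,0,0],
    [0.0432,-0.3675,0,0,0,0,0],
    [0.049,-0.417,0,0,0,0,0],
    [0.049,-0.417,0,0,0,0,0]
  ]
}}

```text
time: 35.05
tool_pos: [0.5765, 0.0014, 0.2096]
ee_rot: [3.141, -0.418, 0.116]
wrist_force: [0.6, -0.4, -2.2]
width: 0.0457
finger_force: 30.0
```

```bash
cat > q.py <<'E'
from h import *
from scipy.optimize import least_squares
np.set_printoptions(precision=4,suppress=True)
o=get_obs();T=o["tool_pos"];Rt=R.from_euler("xyz",o["ee_rot"]); s=cam("wrist")
hsv=cv2.cvtColor(s["pixels"],cv2.COLOR_RGB2HSV)
m=cv2.inRange(hsv,(0,120,120),(22,255,255))|cv2.inRange(hsv,(172,120,120),(180,255,255))
n,l,st,ce=cv2.connectedComponentsWithStats(m)
c=np.array([ce[i] for i in range(1,n) if st[i,4]>200 and 265<ce[i][0]<375 and 150<ce[i][1]<310]); print(len(c),o["time"])
c=c[np.argsort(c[:,1])]; c=np.r_[c[:3][np.argsort(c[:3,0])],c[3:][np.argsort(c[3:,0])]]
# block axes in the tool frame when untilted: block x=tool -y? choose so block z up = -tool z, block y = tool x
B0=R.from_matrix(np.array([[0,1,0],[1,0,0],[0,0,-1.]]))   # columns: block axes in tool frame
w,r=.015,.0208; obj=np.array([(x,y,.023) for y in(r,-r) for x in(-w,0,w)])
cen=lambda q:Rt.apply([q[1],q[3],-q[2]])+T
W=lambda q:Rt.apply(B0.apply(R.from_euler("x",q[0]).apply(obj)))+cen(q)
f=lambda q:(np.array([proj(s,p) for p in W(q)])-c).ravel()
z=least_squares(f,[-.3,.01,.02,0],x_scale=[.1,.01,.01,.01]); q=z.x
Rb=Rt*B0*R.from_euler("x",q[0])
print("tilt,ytool,up,closing",q,"cost",z.cost,"\nTCP",T,o["ee_rot"],"\nblock centre",cen(q),"base ctr",cen(q)-Rb.apply([0,0,.023]),"z axis",Rb.apply([0,0,1]),"y axis",Rb.apply([0,1,0]), o["joint_positions"])
E
python3 q.py
```

```text
6 35.05
tilt,ytool,up,closing [-0.4311  0.0142  0.0344  0.0003] cost 10.630162289826865 
TCP [0.5765 0.0014 0.2096] [ 3.1407 -0.4182  0.1156] 
block centre [0.5755 0.0011 0.2468] base ctr [0.5752 0.001  0.2238] z axis [0.0128 0.0023 0.9999] y axis [ 0.9933  0.115  -0.013 ] [-0.1642 -0.1657  1.6665  0.118   1.2391  1.2754]
```

```bash
cat >> q.py <<'E'
for cc in("side","top"):
    s2=cam(cc); print(cc,"pred centre",proj(s2,cen(q)),[np.round(d["pixel"],1) for d in place_of(cc,"tube_block_mid")[:5]])
    print([np.round(d["pixel"],1) for d in place_of(cc,"stud_top")[:2]],proj(s2,(.580,.004,.14)))
    hsv=cv2.cvtColor(s2["pixels"],cv2.COLOR_RGB2HSV); m=cv2.inRange(hsv,(50,80,30),(90,255,255)); n,l,st,ce=cv2.connectedComponentsWithStats(m)
    for i in range(1,n):
        if st[i,4]>40 and abs(ce[i]-proj(s2,T)).max()<40: print(cc,st[i],ce[i])
    Cn=np.array([proj(s2,Rb.apply([a,b,e])+cen(q)) for a in(-.023,.023) for b in(-.032,.032) for e in(-.023,.023)]); print("pred bbox",Cn.min(0),Cn.max(0))
E
python3 q.py | tail -12
```

```text
tilt,ytool,up,closing [-0.4304  0.0143  0.0344  0.0003] cost 10.745244561903153 
TCP [0.5777 0.0015 0.2103] [ 3.1405 -0.4187  0.116 ] 
block centre [0.5767 0.0012 0.2476] base ctr [0.5765 0.0011 0.2246] z axis [0.0115 0.0023 0.9999] y axis [ 0.9933  0.1153 -0.0117] [-0.1636 -0.1636  1.6633  0.1179  1.2396  1.2758]
side pred centre [313.9416 161.6858] [array([323.8, 265.4]), array([365.5, 211.5]), array([313.9, 162.3])]
[array([317.2, 190.4])] [315.6306 191.3071]
side [315 158  14  17 167] [322.1497 166.0898]
side [302 168  11   9  51] [307.0196 172.2745]
pred bbox [299.942  148.0691] [327.9401 175.5672]
top pred centre [322.4971 199.9903] [array([324.4, 161.6]), array([373.9, 216.3]), array([326.5, 199.6]), array([183. , 250.6])]
[array([320.5, 200.5])] [321.7224 203.3113]
top [316 193  16  11 102] [323.0686 197.451 ]
pred bbox [313.3983 187.1221] [331.5883 212.4546]
```

Request:
{"op": "apply_moves", "data": {
  "commands": [
    [0,0,0,0.004,0.003,-0.02,0],
    [0,0,0,0.004,0.003,-0.04,0],
    [0,0,0,0.004,0.003,-0.055,0],
    [0,0,0,0.004,0.003,-0.065,0],
    [0,0,0,0.004,0.003,-0.07,0]
  ]
}}

```text
time: 35.95
tool_pos: [0.5826, 0.006, 0.139]
ee_rot: [-3.142, -0.418, 0.118]
wrist_force: [-0.7, 0.6, -2.2]
width: 0.046
finger_force: 30.0
```

Request:
{"op": "apply_moves", "data": {
  "commands": [
    [0,0,0,0,0,-0.001,0],
    [0,0,0,0,0,-0.001,0],
    [0,0,0,0,0,-0.001,0],
    [0,0,0,0,0,-0.001,0],
    [0,0,0,0,0,-0.001,0]
  ]
}}

```text
time: 36.45
tool_pos: [0.5832, 0.0058, 0.1401]
ee_rot: [3.141, -0.421, 0.118]
wrist_force: [0.2, -1.5, -1.2]
width: 0.0456
finger_force: 30.0
```

```bash
python3 q.py | head -4
```

```text
6 36.45
tilt,ytool,up,closing [-0.4305  0.0142  0.0344  0.0003] cost 10.828404199656886 
TCP [0.5832 0.0058 0.1401] [ 3.1408 -0.421   0.118 ] 
block centre [0.5821 0.0054 0.1774] base ctr [0.5819 0.0053 0.1544] z axis [0.0094 0.0018 1.    ] y axis [ 0.993   0.1174 -0.0095] [-0.1532 -0.1192  1.7658  0.1229  1.0907  1.2653]
```

Request:
{"op": "apply_moves", "data": {
  "commands": [
    [0,0,0,-0.0015,-0.001,-0.006,0],
    [0,0,0,-0.0015,-0.001,-0.012,0],
    [0,0,0,-0.0015,-0.001,-0.018,0],
    [0,0,0,-0.0015,-0.001,-0.023,0],
    [0,0,0,-0.0015,-0.001,-0.027,0]
  ]
}}

```text
time: 37.3
tool_pos: [0.5823, 0.0048, 0.1139]
ee_rot: [3.141, -0.423, 0.118]
wrist_force: [-6.2, 1.0, 12.0]
width: 0.0459
finger_force: 30.0
```

Request:
{"op": "apply_moves", "data": {
  "commands": [
    [0,0,0,0,0,-0.002,0],
    [0,0,0,0,0,-0.004,0],
    [0,0,0,0,0,-0.006,0],
    [0,0,0,0,0,-0.007,0],
    [0,0,0,0,0,-0.008,0]
  ]
}}

```text
time: 37.8
tool_pos: [0.5861, 0.0046, 0.1133]
ee_rot: [3.138, -0.435, 0.119]
wrist_force: [-11.6, -0.1, 22.3]
width: 0.0459
finger_force: 30.0
```

Request:
{"op": "apply_moves", "data": {
  "commands": [
    [0,0,0,0,0,0.004,0],
    [0,0,0,0,0,0.008,0],
    [0,0,0,0,0,0.01,0],
    [0,0,0,0,0,0.01,0],
    [0,0,0,0,0,0.01,0]
  ]
}}

```text
time: 38.3
tool_pos: [0.5812, 0.0048, 0.1142]
ee_rot: [3.141, -0.419, 0.118]
wrist_force: [-2.0, -0.3, 3.4]
width: 0.046
finger_force: 30.0
```

```bash
python3 q.py
python3 - <<'E'
from h import *
s=cam("wrist"); cv2.imwrite("wr.png",s["pixels"][:,:,::-1])
for q,z in(("knob_grip",.087),("shaker",0),("stud_top",.14)):
    for d in place_of("wrist",q)[:2]: print(q,round(d["score"],2),np.round(d["pixel"],1),atz(s,d["pixel"],z))
E
```

```text
6 38.3
tilt,ytool,up,closing [-0.4298  0.0143  0.0346  0.0003] cost 11.115674705102295 
TCP [0.5812 0.0048 0.1142] [ 3.1412 -0.4193  0.1178] 
block centre [0.5802 0.0044 0.1516] base ctr [0.58   0.0044 0.1286] z axis [0.0103 0.0016 0.9999] y axis [ 0.993   0.1174 -0.0104] [-0.1561 -0.104   1.8049  0.1277  1.0388  1.2546]
side pred centre [315.5818 188.0915] [array([316.7, 190. ]), array([325. , 262.8]), array([311.4, 392.7])]
[array([383.8, 245.7]), array([315.6, 189.9])] [315.6306 191.3071]
side [317 186  13  15 127] [323.4488 192.8898]
pred bbox [302.316  174.9274] [328.86   201.4994]
top pred centre [321.5767 202.8034] [array([325.2, 159.8]), array([323.2, 203. ]), array([373.3, 215.5]), array([246.3, 189. ])]
[array([323.5, 201.8])] [321.7224 203.3113]
top [316 197  15  10  77] [322.7403 201.2987]
pred bbox [313.1586 190.974 ] [329.9582 214.2874]
knob_grip 0.9 [321.1 380.4] [ 0.47693834 -0.00919365  0.087     ]
shaker 0.61 [319.3 271.9] [5.46017552e-01 3.27883422e-04 0.00000000e+00]
stud_top 0.85 [319.5 239.4] [0.58003551 0.00424208 0.14      ]
```

```bash
cat >> q.py <<'E'
print("---")
for w in(.0145,.015,.0155,.016):
    def W2(q):
        ob=np.array([(x,y,.023) for y in(q[4],-q[4]) for x in(-w,0,w)]); return Rt.apply(B0.apply(R.from_euler("x",q[0]).apply(ob)))+cen(q)
    f2=lambda q:(np.array([proj(s,p) for p in W2(q)])-c).ravel()
    z=least_squares(f2,[-.4,.01,.03,0,.021],x_scale=[.1,.01,.01,.01,.01]); q=z.x; Rb=Rt*B0*R.from_euler("x",q[0])
    P=[proj(s,Rt.apply(B0.apply(R.from_euler("x",q[0]).apply([x,0.02,.023])))+cen(q)) for x in(-.023,.023)]
    print(w,q,z.cost,"base",cen(q)-Rb.apply([0,0,.023]),"zax",Rb.apply([0,0,1]),"edge px",P)
g=cv2.inRange(cv2.cvtColor(s["pixels"],cv2.COLOR_RGB2HSV),(50,60,20),(90,255,255))
for r in range(172,306,8):
    x=np.where(g[r,255:390])[0]
    if len(x): print(r,x.min()+255,x.max()+255,end="; ")
E
python3 q.py | sed -n '/---/,$p'
```

```text
---
0.0145 [-0.503   0.0112  0.031   0.0003  0.0221] 0.0027903743885869634 base [0.577  0.004  0.1242] zax [0.0829 0.0102 0.9965] edge px [array([274.4969, 198.4742]), array([363.9804, 198.4815])]
0.015 [-0.503   0.0093  0.0266  0.0003  0.0228] 0.0027903743885749383 base [0.577  0.004  0.1194] zax [0.0829 0.0102 0.9965] edge px [array([275.9401, 199.7369]), array([362.5362, 199.7442])]
0.0155 [-0.503   0.0074  0.0222  0.0003  0.0236] 0.0027903743885721232 base [0.5771 0.004  0.1146] zax [0.0829 0.0102 0.9965] edge px [array([277.2931, 200.9206]), array([361.1822, 200.9279])]
0.016 [-0.503   0.0055  0.0177  0.0003  0.0243] 0.002790374388587997 base [0.5771 0.004  0.1098] zax [0.0829 0.0102 0.9965] edge px [array([278.5641, 202.0326]), array([359.9102, 202.0398])]
180 277 361; 188 277 362; 196 276 362; 204 276 362; 212 276 362; 220 276 363; 228 275 363; 236 275 364; 244 274 364; 252 274 364; 260 274 365; 268 272 366; 276 272 367; 284 271 367; 292 271 368; 300 271 368;
```

Request:
{"op": "apply_moves", "data": {
  "commands": [
    [0,0,0,0,0,0.004,0],
    [0.005,-0.042,0,0.002,0,0.004,0],
    [0.0099,-0.0834,0,0.0035,0,0.004,0],
    [0.0099,-0.0834,0,0.0035,0,0.004,0],
    [0.0099,-0.0834,0,0.0035,0,0.002,0]
  ]
}}

```text
time: 39.7
tool_pos: [0.5845, 0.0049, 0.1159]
ee_rot: [3.141, -0.502, 0.118]
wrist_force: [-0.3, 0.9, -2.3]
width: 0.046
finger_force: 30.0
```

```bash
python3 q.py | grep -A2 -e --- ; python3 -c "
from bench import *;o=get_obs();print(o['tool_pos'],o['ee_rot'],o['wrist_force'])"
```

```text
---
0.0145 [-0.5052  0.0112  0.0311  0.0003  0.0221] 0.00401310872170651 base [0.5793 0.0039 0.1255] zax [0.0028 0.0005 1.    ] edge px [array([274.492 , 198.4844]), array([363.9798, 198.4831])]
0.015 [-0.5052  0.0093  0.0267  0.0003  0.0228] 0.0040131087216901526 base [0.5798 0.004  0.1207] zax [0.0028 0.0005 1.    ] edge px [array([275.9349, 199.7463]), array([362.5361, 199.7453])]
[0.58509799 0.0048657  0.11656852] [ 3.14110394 -0.50386998  0.11802168] [ 0.24546419 -0.09207595 -2.2686916 ]
```

Request:
{"op": "apply_moves", "data": {
  "commands": [
    [0,0,0,0,0,-0.001,0],
    [0,0,0,0,0,-0.002,0],
    [0,0,0,0,0,-0.003,0],
    [0,0,0,0,0,-0.003,0],
    [0,0,0,0,0,-0.003,0]
  ]
}}

```text
time: 40.55
tool_pos: [0.5848, 0.0049, 0.1133]
ee_rot: [3.141, -0.504, 0.118]
wrist_force: [0.1, 0.1, -0.4]
width: 0.0457
finger_force: 30.0
```

Request:
{"op": "apply_moves", "data": {
  "commands": [
    [0,0,0,0,0,-0.001,0],
    [0,0,0,0,0,-0.001,0],
    [0,0,0,0,0,-0.001,85],
    [0,0,0,0,0,-0.001,85],
    [0,0,0,0,0,-0.001,85]
  ]
}}

```text
time: 41.05
tool_pos: [0.5854, 0.0048, 0.1133]
ee_rot: [3.141, -0.505, 0.118]
wrist_force: [-0.4, -0.4, -0.2]
width: 0.0664
finger_force: 0.0
```

```bash
python3 q.py | grep -A2 -e --- ; python3 -c "
from bench import *;o=get_obs();print(o['time'],o['tool_pos'],o['ee_rot'],o['wrist_force'])"
```

```text
---
0.0145 [-0.516   0.01    0.0304  0.0002  0.0221] 0.0051576695683461455 base [0.5793 0.0039 0.1217] zax [0.0104 0.002  0.9999] edge px [array([274.6752, 199.9483]), array([363.3486, 199.9498])]
0.015 [-0.516   0.0081  0.0259  0.0002  0.0228] 0.005157669568331774 base [0.5797 0.0039 0.1168] zax [0.0104 0.002  0.9999] edge px [array([276.103 , 201.1972]), array([361.9193, 201.1989])]
41.4 [0.58490941 0.00483159 0.11249244] [ 3.14110609 -0.50401145  0.11789161] [-0.26854295 -0.32366525 -0.7929895 ]
```

Request:
{"op": "apply_moves", "data": {
  "commands": [
    [0,0,0,0,0,0.01,85],
    [-0.0157,0.133,0,0,0,0.0245,85],
    [-0.0314,0.266,0,-0.003,-0.0005,0.0245,85],
    [-0.047,0.399,0,-0.005,-0.001,0.0245,85],
    [-0.0592,0.5005,0,-0.005,-0.001,0.0245,85]
  ]
}}

```text
time: 41.9
tool_pos: [0.5812, 0.0037, 0.1392]
ee_rot: [3.14, 0.001, 0.118]
wrist_force: [0.1, -0.2, 0.7]
width: 0.08
finger_force: 0.0
```

Request:
{"op": "apply_moves", "data": {
  "commands": [
    [0,0,0,0,0,0,85],
    [0,0,0,0,0,0,0],
    [0,0,0,0,0,0,0],
    [0,0,0,0,0,0,0],
    [0,0,0,0,0,0,0]
  ]
}}

```text
time: 42.4
tool_pos: [0.5792, 0.0037, 0.1376]
ee_rot: [3.141, -0.001, 0.118]
wrist_force: [-0.2, 0.1, 0.8]
width: 0.0516
finger_force: 0.0
```

```bash
python3 q.py | grep -A2 -e --- ; python3 -c "
from bench import *;o=get_obs();print(o['time'],o['tool_pos'],o['ee_rot'],o['wrist_force'],o['finger_force'])"
```

```text
---
0.0145 [-0.0048  0.0024  0.0074 -0.0001  0.0221] 0.02190458995570961 base [0.5815 0.0041 0.1219] zax [0.0035 0.001  1.    ] edge px [array([278.1184, 222.4546]), array([358.9164, 222.4821])]
0.015 [-0.0048 -0.0002  0.0022 -0.0001  0.0228] 0.021904589955617483 base [0.5789 0.0038 0.1168] zax [0.0035 0.001  1.    ] edge px [array([279.5081, 223.5581]), array([357.5274, 223.5847])]
42.75 [0.57936875 0.00380136 0.13754673] [3.14118241e+00 6.53373069e-04 1.17807976e-01] [-3.16381194 -0.7102285   3.2768014 ] 30.00086635351181
```

Request:
{"op": "apply_moves", "data": {
  "commands": [
    [0,0,0,0,0,0.008,0],
    [0,0,0,0,0,0.02,0],
    [0,0,0,0,0,0.04,0],
    [0,0,0,0,0,0.06,0],
    [0,0,0.1,0,0,0.065,0]
  ]
}}

```text
time: 43.25
tool_pos: [0.5816, 0.0037, 0.2056]
ee_rot: [3.139, -0.006, 0.22]
wrist_force: [0.3, -0.1, -2.4]
width: 0.0456
finger_force: 30.0
```

Request:
{"op": "apply_moves", "data": {
  "commands": [
    [0,0,0.14,-0.01,-0.032,0,0],
    [0,0,0.28,-0.02,-0.064,0,0],
    [0,0,0.42,-0.03,-0.096,0,0],
    [0,0,0.56,-0.04,-0.128,0,0],
    [0,0,0.7,-0.05,-0.16,0,0]
  ]
}}

```text
time: 43.75
tool_pos: [0.5298, -0.1575, 0.2026]
ee_rot: [3.14, -0.0, 0.924]
wrist_force: [1.2, 0.1, -2.2]
width: 0.0458
finger_force: 30.0
```

Request:
{"op": "apply_moves", "data": {
  "commands": [
    [0,0,0.14,-0.01,-0.032,0,0],
    [0,0,0.28,-0.02,-0.064,0,0],
    [0,0,0.42,-0.03,-0.096,0,0],
    [0,0,0.56,-0.04,-0.128,-0.02,0],
    [0,0,0.7,-0.048,-0.153,-0.04,0]
  ]
}}

```text
time: 44.25
tool_pos: [0.482, -0.3117, 0.163]
ee_rot: [3.139, 0.003, 1.623]
wrist_force: [-0.9, -0.4, -2.4]
width: 0.0461
finger_force: 30.0
```

Request:
{"op": "apply_moves", "data": {
  "commands": [
    [0,0,0,0,0,-0.02,0],
    [0,0,0,0,0,-0.04,0],
    [0,0,0,0,0,-0.055,0],
    [0,0,0,0,0,-0.06,0],
    [0,0,0,0,0,-0.06,0]
  ]
}}

```text
time: 44.75
tool_pos: [0.4818, -0.3088, 0.1014]
ee_rot: [-3.141, -0.001, 1.618]
wrist_force: [-0.2, -0.2, -1.7]
width: 0.046
finger_force: 30.0
```

```bash
python3 q.py | grep -A2 -e ---
cat > t.py <<'E'
from h import *
np.set_printoptions(precision=4,suppress=True)
o=get_obs();print(o['time'],o['tool_pos'],o['ee_rot'],o['wrist_force'],o['finger_force'])
s=cam("wrist"); v=s["pixels"].astype(int)
# profile across the +y wall (top at z=.064) beside the block: sample along tray y at given tray x
u=np.array([np.cos(.047),np.sin(.047),0]); n=np.array([-u[1],u[0],0]); b0=np.array([.481,-.3099,.064])
for dx in(-.02,-.01,0,.01,.02):
    row=[]
    for y in np.arange(.026,.052,.001):
        p=proj(s,b0+dx*u+y*n); row.append(int(cv2.getRectSubPix(s["pixels"],(1,1),tuple(map(float,p)))[0,0].min()))
    print(dx,np.round(proj(s,b0+dx*u+.037*n),0),row)
E
python3 t.py
```

```text
---
0.0145 [-0.0076  0.0024  0.0072 -0.0005  0.022 ] 0.01403952771449604 base [ 0.4811 -0.3066  0.0856] zax [0.0002 0.0069 1.    ] edge px [array([278.8463, 222.5861]), array([359.5722, 222.6265])]
0.015 [-0.0076 -0.0002  0.0021 -0.0005  0.0228] 0.014039527714494284 base [ 0.4812 -0.3092  0.0804] zax [0.0002 0.0069 1.    ] edge px [array([280.2332, 223.6903]), array([358.1842, 223.7296])]
45.1 [ 0.4823 -0.3094  0.1029] [3.1399 0.0013 1.6181] [ 0.1014 -0.1156 -2.0989] 29.999504685401917
-0.02 [293. 176.] [22, 32, 95, 193, 239, 242, 241, 241, 241, 241, 242, 243, 244, 245, 245, 240, 213, 206, 227, 237, 238, 228, 176, 130, 115, 107]
-0.01 [306. 176.] [50, 35, 95, 196, 240, 243, 243, 243, 243, 243, 243, 244, 244, 245, 245, 241, 215, 188, 182, 183, 183, 183, 178, 156, 122, 107]
0 [318. 176.] [51, 35, 96, 196, 241, 243, 243, 243, 243, 243, 243, 244, 244, 245, 245, 240, 215, 188, 183, 183, 183, 183, 178, 157, 122, 107]
0.01 [331. 176.] [50, 35, 96, 196, 241, 243, 243, 243, 243, 243, 243, 244, 244, 245, 245, 241, 214, 187, 181, 182, 181, 181, 176, 155, 119, 107]
0.02 [343. 176.] [25, 33, 94, 192, 239, 242, 242, 241, 241, 241, 242, 243, 244, 245, 245, 240, 213, 186, 179, 179, 181, 181, 176, 153, 118, 106]
```

Request:
{"op": "apply_moves", "data": {
  "commands": [
    [0,0,0,0,0.0005,-0.006,0],
    [0,0,0,0,0.0005,-0.014,0],
    [0,0,0,0,0.0005,-0.022,0],
    [0,0,0,0,0.0005,-0.03,0],
    [0,0,0,0,0.0005,-0.036,0]
  ]
}}

```text
time: 45.65
tool_pos: [0.4813, -0.3083, 0.0644]
ee_rot: [-3.141, -0.001, 1.618]
wrist_force: [-0.2, 0.9, -2.2]
width: 0.0462
finger_force: 30.0
```

Request:
{"op": "apply_moves", "data": {
  "commands": [
    [0,0,0,0,0,-0.008,0],
    [0,0,0,0,0,-0.016,0],
    [0,0,0,0,0,-0.024,0],
    [0,0,0,0,0,-0.031,0],
    [0,0,0,0,0,-0.034,0]
  ]
}}

```text
time: 46.15
tool_pos: [0.4814, -0.3083, 0.0307]
ee_rot: [-3.141, -0.001, 1.618]
wrist_force: [0.1, -0.6, -2.6]
width: 0.0459
finger_force: 30.0
```

Request:
{"op": "apply_moves", "data": {
  "commands": [
    [0,0,0,0,0,-0.001,0],
    [0,0,0,0,0,-0.002,0],
    [0,0,0,0,0,-0.003,0],
    [0,0,0,0,0,-0.003,0],
    [0,0,0,0,0,-0.003,0]
  ]
}}

```text
time: 46.65
tool_pos: [0.482, -0.3088, 0.0292]
ee_rot: [3.141, 0.0, 1.618]
wrist_force: [0.5, 0.1, -1.7]
width: 0.046
finger_force: 30.0
```

Request:
{"op": "apply_moves", "data": {
  "commands": [
    [0,0,0,0,0,-0.001,0],
    [0,0,0,0,0,-0.002,0],
    [0,0,0,0,0,-0.002,0],
    [0,0,0,0,0,-0.002,0],
    [0,0,0,0,0,-0.002,0]
  ]
}}

```text
time: 47.15
tool_pos: [0.4819, -0.3087, 0.0269]
ee_rot: [3.141, 0.0, 1.618]
wrist_force: [-0.7, -0.2, -1.7]
width: 0.0461
finger_force: 30.0
```

Request:
{"op": "apply_moves", "data": {
  "commands": [
    [0,0,0,0,0,-0.001,0],
    [0,0,0,0,0,-0.002,0],
    [0,0,0,0,0,-0.002,0],
    [0,0,0,0,0,-0.002,0],
    [0,0,0,0,0,-0.002,0]
  ]
}}

```text
time: 47.65
tool_pos: [0.482, -0.3088, 0.0255]
ee_rot: [3.141, 0.001, 1.618]
wrist_force: [-0.7, 0.6, 3.6]
width: 0.0458
finger_force: 30.0
```

Request:
{"op": "apply_moves", "data": {
  "commands": [
    [0,0,0,0,0,0,75],
    [0,0,0,0,0,0,75],
    [0,0,0,0,0,0,75],
    [0,0,0,0,0,0,75],
    [0,0,0,0,0,0.01,75]
  ]
}}

```text
time: 48.15
tool_pos: [0.4808, -0.3078, 0.0335]
ee_rot: [-3.139, -0.002, 1.618]
wrist_force: [-0.7, -0.1, -0.4]
width: 0.0704
finger_force: 0.0
```

Request:
{"op": "apply_moves", "data": {
  "commands": [
    [0,0,0,0,0,0.03,75],
    [0,0,0,0,0,0.07,75],
    [0,0,0,0,0,0.11,75],
    [0,0,0,0,-0.03,0.15,75],
    [0,0,0,0,-0.06,0.17,75]
  ]
}}

```text
time: 48.65
tool_pos: [0.4833, -0.3697, 0.2113]
ee_rot: [3.135, 0.006, 1.62]
wrist_force: [0.4, 0.5, 0.4]
width: 0.0702
finger_force: 0.0
```

Request:
{"op": "apply_moves", "data": {
  "commands": [
    [0,0,0,0,-0.04,0.02,75],
    [0,0,0,0,-0.06,0.04,75],
    [0,0,0,0,-0.06,0.05,75],
    [0,0,0,0,-0.06,0.05,75],
    [0,0,0,0,-0.06,0.05,75]
  ]
}}

```text
time: 49.15
tool_pos: [0.482, -0.4274, 0.2548]
ee_rot: [3.141, -0.001, 1.619]
wrist_force: [-0.2, 0.7, 0.3]
width: 0.0705
finger_force: 0.0
```

```bash
cat > v.py <<'E'
from h import *
from scipy.optimize import least_squares
np.set_printoptions(precision=4,suppress=True)
o=get_obs(); print(o["time"],o["tool_pos"],o["finger_force"])
s=cam("wrist"); w,r=.015,.0228
g=[proj(s,(.481,-.309,.052)+R.from_euler("z",.047).apply([x,y,0])) for y in(r,-r) for x in(-w,0,w)]
hsv=cv2.cvtColor(s["pixels"],cv2.COLOR_RGB2HSV)
m=cv2.inRange(hsv,(0,110,110),(24,255,255))|cv2.inRange(hsv,(170,110,110),(180,255,255))
n,l,st,ce=cv2.connectedComponentsWithStats(m); C=np.array([ce[i] for i in range(1,n) if st[i,4]>15])
print(np.array(g)); c=np.array([C[np.argmin(((C-p)**2).sum(1))] for p in g]); print(c)
obj=np.array([(x,y,.023) for y in(r,-r) for x in(-w,0,w)])
f=lambda q:(np.array([proj(s,R.from_euler("ZXY",q[:3]).apply(p)+q[3:]) for p in obj])-c).ravel()
z=least_squares(f,[.047,0,0,.481,-.309,.029],x_scale=[.1,.1,.1,.01,.01,.01]); print(z.x,z.cost)
for cc in("top","side"):
    s=cam(cc)
    for q,zz in(("nut_mid",.014),("marker_pen",.003),("tray_block_mid",.029),("tube_block_mid",.029),("knob_grip",.087),("sample_jar",0),("rinse_bottle",0)):
        for d in place_of(cc,q)[:3]: print(cc,q,round(d["score"],2),atz(s,d["pixel"],zz)[:2])
E
python3 v.py
```

```text
49.15 [ 0.482  -0.4274  0.2548] 0.0
[[311.6802  70.7848]
 [323.5125  70.7984]
 [335.3441  70.8228]
 [311.8698 108.3779]
 [323.334  108.3921]
 [334.7976 108.4135]]
[[323.6529  69.9175]
 [323.6529  69.9175]
 [323.6529  69.9175]
 [312.2247 107.1348]
 [329.3029 107.1143]
 [329.3029 107.1143]]
[ 0.0474  0.1059  1.1775  0.4601 -0.307   0.0351] 62.37825275150881
top nut_mid 0.47 [ 0.7486 -0.1299]
top tray_block_mid 0.49 [ 0.6094 -0.3   ]
top tray_block_mid 0.3 [ 0.4905 -0.3231]
top tube_block_mid 0.79 [ 0.4889 -0.3318]
top tube_block_mid 0.78 [0.7397 0.0117]
top tube_block_mid 0.71 [ 0.5541 -0.1846]
top knob_grip 0.74 [ 0.7299 -0.1269]
top knob_grip 0.7 [ 0.4806 -0.0088]
top knob_grip 0.15 [ 0.592  -0.2906]
top sample_jar 0.8 [ 0.7393 -0.1326]
top rinse_bottle 0.59 [0.7406 0.1113]
top rinse_bottle 0.18 [ 0.4879 -0.3246]
side marker_pen 0.33 [ 0.4881 -0.3081]
side tray_block_mid 0.96 [ 0.5932 -0.3043]
side tube_block_mid 0.93 [0.7514 0.0096]
side tube_block_mid 0.91 [ 0.4868 -0.3072]
side tube_block_mid 0.8 [ 0.5478 -0.1653]
side knob_grip 0.73 [ 0.4689 -0.007 ]
side sample_jar 0.79 [ 0.7531 -0.1277]
side rinse_bottle 0.87 [0.7419 0.1303]
side rinse_bottle 0.41 [ 0.6065 -0.2842]
```

Run:
```python
from h import *
for cc in("top","side"):
    s=cam(cc); a=cv2.imread(f"pics/{cc}0.png").astype(int); b=s["pixels"][:,:,::-1].astype(int)
    for q,zz in(("nut_mid",.014),("marker_pen",.003),("mat",0)):
        for d in place_of(cc,q)[:2]: print(cc,q,round(d["score"],2),atz(s,d["pixel"],zz)[:2])
    m=(abs(a-b).max(2)>45).astype(np.uint8); n,l,st,ce=cv2.connectedComponentsWithStats(m)
    print([(st[i][:5].tolist()) for i in range(1,n) if st[i,4]>8])
    print("nut px",proj(s,(.4795,.355,.025)),"pen",proj(s,(.65,.295,.01)),"knob",proj(s,(.478,-.007,.097)),"block",proj(s,(.481,-.309,.052)))
```

```text
top nut_mid 0.43 [0.4866209  0.34386657]
top nut_mid 0.33 [ 0.74170871 -0.13558627]
top marker_pen 0.43 [0.64240492 0.27604526]
top mat 0.96 [0.55902597 0.30465659]
[[349, 194, 222, 201, 8511], [313, 198, 21, 15, 173], [405, 230, 18, 14, 216], [489, 242, 17, 7, 42], [479, 249, 27, 18, 344], [54, 309, 159, 91, 6456], [132, 315, 8, 5, 25], [262, 327, 80, 59, 1816], [300, 355, 7, 7, 30], [326, 355, 17, 9, 36], [339, 355, 7, 6, 27], [308, 359, 12, 10, 64], [303, 368, 9, 13, 18], [352, 382, 12, 18, 68], [390, 394, 6, 6, 10], [297, 396, 5, 4, 13], [342, 396, 3, 4, 9]]
nut px [220.88868382 234.32778275] pen [240.75026157 187.02292186] knob [324.64746542 235.85057603] block [413.47824982 236.74808431]
side nut_mid 0.25 [ 0.43862529 -0.50548057]
side mat 0.65 [0.56212106 0.32901745]
[[0, 0, 190, 245, 19941], [174, 49, 4, 10, 28], [116, 74, 258, 218, 23169], [210, 90, 6, 5, 23], [158, 95, 6, 6, 24], [280, 207, 9, 6, 26], [316, 207, 9, 5, 32], [126, 220, 26, 32, 373], [53, 241, 42, 26, 447], [341, 284, 4, 5, 13], [297, 292, 24, 24, 394], [302, 314, 20, 13, 106]]
nut px [266.67266552 162.67916784] pen [315.49215493 167.80770631] knob [283.01133129 210.90840858] block [308.31568955 303.7349839 ]
```

```bash
python3 -c "
from bench import *
print(close_job())"
```

```text
the job is handed in; nothing more can be done
None
```

The job is handed in: the knob is at Off, the nut is flat on the mat, and the green block stands fully down in bay 0 of the tray. On the first try the block caught a tray wall at about 47 N wrist force and tilted in the grip, so I levelled and regripped it on the shaker's cheeks, not the mat, before filing it.

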